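Clamp a copper strip in a thickness gauge, stopping at the first clutch slip

TASK

Gauge the copper test strip: take it from its white rest and lay it flat on the steel table of the bench thickness gauge, plain end first under the spindle, straight and right up against the back stop, and let go of it. Then turn the knurled knob on top clockwise, gently and without leaning on it, until the spindle has closed on the strip and the drag clutch slips for the first time; stop there at once (the knob must not slip more than a twelfth of a turn), let go and leave the strip clamped for the reading. Do not disturb the other things on the bench.

Things in the scene. Friction and masses are not known exactly. Their poses are not given: they have to be found in the camera images.
- strip_center (a point): Centre (half-way up) of the copper test strip: 130 mm long, 20 wide, 6 thick, about 140 g, loose. x: along it towards the plain end, z: up. A 6 mm hanging hole marks its other (-x) end. It starts flat on its white rest, underside 34 mm above the bench, plain end pointing roughly away from the robot. Best gripped across its width, 40 mm behind (-x) its centre.
- strip_plain_end (a point): Middle of the end face of the strip's plain end, 65 mm ahead of strip_center.
- strip: The same strip; origin in the middle of its underside, same axes.
- rest: White plastic rest of the strip, fixed; origin under its middle, x along the strip. Two ledges, 6 mm thick and 44 mm across, stand 12 mm behind and 45 mm ahead of the origin, tops at 34 mm, with 3 mm lips 7 mm clear of the strip's edges; foot plate 6 mm high, from 38 mm behind to 62 mm ahead. Behind the rear ledge the strip overhangs freely.
- gauge: Bench thickness gauge, fixed: grey C-frame stand, base 170 x 120 mm, 28 mm high, its axes x from the open front to the back stop and column (away from the robot, yaw up to 0.35 rad), z up. Origin at bench height straight under the spindle. The frame's arm, 38 mm wide, passes over the table 100 to 126 mm above the bench and ends 19 mm in front of the spindle's axis.
- table_spot (a point): Point on the top face of the gauge's steel table straight under the spindle, 60 mm above the bench; axes as the gauge. The table, 48 mm wide, runs flat from 60 mm in front of this point to 30 mm behind it; in front of it nothing stands above the base. The steel spindle (6.4 mm thick, not tracked) starts with its face 9 to 14 mm above the table: 3 to 8 mm over a strip lying there.
- stop_face (a point): Middle of the back stop's front face, 20 mm behind table_spot and 3 mm above the table, where the middle of the strip's plain end has to come; axes as the gauge. The stop is 30 mm wide and 14 mm high.
- knob_center (a point): Centre of the round knurled knob of the drag clutch, on the spindle's axis on top of the gauge: 26 mm in diameter, 26 high, axis vertical, free all round. Grip only the knob, at any yaw; the 19 mm thimble under it carries the spindle. Turned clockwise from above, knob, thimble and spindle sink together 2.55 mm per rad; the hand must sink along, for holding up or leaning loads the screw.
- knob_top (a point): Centre of the knob's top face, 13 mm above knob_center. Free running takes about 0.03 N m. Once the spindle has met the strip the thimble stands, the torque climbs to 0.085 N m, the spindle presses with about 22 N, and the knob (joint clutch_knob: slip angle, 0 at the start, not tracked) slips on with the thimble still and no longer sinks. Let go, the screw stays where it is.
- media_bottle: Bystander: bottle with a screw cap, 72 mm in diameter, 165 mm high; origin under its centre.
- small_bottle: Bystander: small bottle, 52 mm in diameter, 105 mm high; origin under its centre.
- beaker: Bystander: beaker, 68 mm in diameter, 85 mm high; origin under its centre.
- dish_stack: Bystander: two stacked culture dishes, 60 mm in diameter, 28 mm high together; origin under their centre.
- tip_box: Bystander: box of pipette tips, 85 x 118 x 49 mm; origin under its centre.
- calculator: Bystander: pocket calculator, 80 x 135 x 14 mm; origin under its centre.

How it is judged:
On the way, in this order (a step that is already met when the one before it is completed fails the run):
1. The strip lies flat on the gauge's table, plain end up against the back stop, let go, with the spindle not yet on it (x of strip_plain_end in the frame of stop_face between -0.003 and 0.003 m and y of strip_plain_end in the frame of stop_face between -0.006 and 0.006 m and z of strip_plain_end in the frame of stop_face between -0.002 and 0.002 m and angle between the x axis of strip_center and the x axis of stop_face, either way round below 0.12 rad and angle between strip_center's own z axis and vertical below 0.04 rad and contact force between the fingers and strip below 0.2 N and contact force between spindle and strip below 0.5 N), for 0.3 s.
2. The spindle has closed on the strip and the clutch has slipped (value of joint clutch_knob above 0.06 rad and contact force between spindle and strip above 9 N), for 0.02 s.
At the end, for the whole second after the job is handed in: The strip lies flat on the table (within 2 mm in height and 0.04 rad of level), its plain end within 3 mm of the back stop and within 6 mm of its middle, straight within 0.12 rad, still; the spindle clamps it with 3 to 30 N; the clutch has slipped, by 0.06 to 0.53 rad (x of strip_plain_end in the frame of stop_face between -0.003 and 0.003 m and y of strip_plain_end in the frame of stop_face between -0.006 and 0.006 m and z of strip_plain_end in the frame of stop_face between -0.002 and 0.002 m and angle between the x axis of strip_center and the x axis of stop_face, either way round below 0.12 rad and angle between strip_center's own z axis and vertical below 0.04 rad and contact force between spindle and strip between 3 and 30 N and value of joint clutch_knob between 0.06 and 0.53 rad and linear speed of strip below 0.01 m/s); the robot touches nothing.
It fails at once if the clutch slips more than a twelfth of a turn (0.53 rad), either way (value of joint clutch_knob above 0.53 rad or value of joint clutch_knob below -0.53 rad).
It fails at once if the spindle presses the strip with more than 40 N (contact force between spindle and strip above 40 N).
It fails at once if a bystander is moved by more than 30 mm (distance of any of media_bottle, small_bottle, beaker, dish_stack, tip_box, calculator from where it was at the start of the episode above 0.03 m).
It also fails if it takes over 72 s, if anything falls off the work surface, if the arm or the gripper's body presses on something with over 40 N, if the wrist force passes 120 N, or if a joint passes its speed limit or range.

ROBOT

A 6-joint arm with a two-finger parallel gripper is mounted at the origin on the work surface. World frame = base frame: x ahead of the robot, y to its left, z up, the work surface at z = 0. Lengths are in m, angles in rad, forces in N, time in s.
With the tool pointing down it reaches from about 0.3 to 0.775 m from the base axis. Payload 14.6 kg.
Tool frame: the origin (TCP) lies on the centre line of the jaws, within the pads' length; the fingertips stand 17 mm ahead of it and the grasp point (between the pads) lies 2 mm behind it; z points along the fingers, x is the direction in which the jaws open and shut, and the axes are right-handed (so a half turn about z gives the same grasp; the last joint's range is limited). The gripper opens to 94 mm and grips with 3 to 60 N. Pads are 16 mm wide; open, the fingers measure 119 mm over their backs; the gripper's body (75 mm by 177 mm) begins 78 mm behind the grasp point.
Start: joints at [-1.416, 0.3, 1.521, -0, 1.321, -0.067], TCP at [0.121, -0.537, 0.222] pointing down, gripper open.
Joint ranges: [-3.03, 3.03], [-0.79, 2.21], [0.23, 2.52], [-1.04, 4.18], [0, 3.07], [-2.55, 2.55]. Speed limits (rad/s): [2.22, 2.22, 2.57, 3.14, 3.14, 3.14].

INTERFACE

Orientations are given as [roll, pitch, yaw] about the fixed x, y, z axes, in that order (R = Rz(yaw) Ry(pitch) Rx(roll)).
In Python, from station import ctrl gives the robot as it stands. The module is installed in compiled form; this text tells all that it offers.
- The arm moves only by the tool drive_tool, never from a script. Its argument "increments" is a list of rows, each a list of 3 entries, a list of its own where there are three numbers: the turn, a rotation vector about the tool's x, y, z in degrees, then the shift along the tool's x, y, z in mm, then the opening, from 0 (shut) to 1 (fully open). In form: [[[ax, ay, az], [dx, dy, dz], hand], ...]. A call has 1 to 20 rows; each row shifts and turns the commanded pose from where the row before left it, along the tool's axes as they then stand; what a row does not reach is not made up. A row lasts 1/8 s, in which the tool goes at most 62.5 mm and 10.7 degrees, less where a joint would pass 70% of its speed; a pose out of reach is approached as far as the arm can. A call with a gripper value outside its range is refused whole. The fingers move at their own pace and stop on an object; "squeeze" is the grip in N (left out, the last holds). Time passes only in rows, so rows that do not move let the fingers close. It gives the time, the measured TCP pose, the force and the opening at its end, in the units of the state.
- ctrl.get_obs(): the state, without advancing time (a new reading comes with each control period).
- ctrl.camera(name): name is "scene" or "top"; returns the picture (400x640x3 uint8, red, green, blue); there is no depth.
- ctrl.calibration(name): a dict with "fx", "fy", "cx", "cy" (pixels), "rvec" (rotation vector, rad) and "tvec" (3), from world to camera coordinates, as OpenCV has them. Camera axes: x right, y down, z forward; pixel columns grow to the right and rows downward; lengths in m; the calibration is good to about 2 mm. A picture is of the moment at which its call begins. calibration takes no time and is no camera call.
- ctrl.hand_in(): hands the job in, once; it reports no verdict.
The state is a dict: "time_s": time; "qpos": joint angles; "joint_vel": joint speeds; "tau": joint torques, N m; "ee_pos": TCP position; "eef_rot": TCP orientation; "force": force on the tool from outside, world axes, zero at the start; "moment": the same for the moment, N m; "grip_width": finger opening in m.
Only numpy, scipy, OpenCV 4.12 (cv2) and the standard library are available. Lean on these libraries where they do the work, as an engineer would, in place of code of your own. Each camera call takes 0.05 s, during which the arm holds its last target.

## Working session

There is one attempt and no reset: what is moved stays moved. The work goes in short steps, Python scripts to look and compute and a tool call to move; the robot and the scene stay as the last step left them, time stands still between calls to the robot, and variables do not carry over. Pictures are saved under pics/ and viewed, and the job is handed in when it is done.

Besides the shell and the picture viewer there is one more tool, called after "Emit:" as name([rows], argument=value, ...), one row to a line, values as JSON. drive_tool: Moves the arm, as the interface text tells. Its arguments: {"type":"object","properties":{"increments":{"type":"array"},"squeeze":{"type":"number"}},"required":["increments"]}

```bash
mkdir -p pics
python3 - <<'E'
from station import ctrl
import cv2
for n in ("scene","top"):
    cv2.imwrite(f"pics/{n}0.png",ctrl.camera(n)[:,:,::-1]); print(n,ctrl.calibration(n))
print(ctrl.get_obs())
E
```

```text
scene {'fx': 466.86772948471486, 'fy': 466.86772948471486, 'cx': 317.7004019905404, 'cy': 198.06891032426162, 'rvec': array([ 0.95940408,  2.40372075, -1.14411387]), 'tvec': array([ 0.42221956, -0.12045699,  1.57998602])}
top {'fx': 481.6068978138339, 'fy': 481.6068978138339, 'cx': 312.63963444268234, 'cy': 201.8678025982317, 'rvec': array([ 2.22809162, -2.17305744,  0.07870894]), 'tvec': array([-0.01704904,  0.54131688,  1.39802976])}
{'time_s': 0.1, 'qpos': array([-1.41561308e+00,  3.00411669e-01,  1.52151988e+00,  4.78930065e-08,
        1.32068717e+00, -6.65766240e-02]), 'joint_vel': array([-0.00063809, -0.00086847, -0.00213363,  0.00013255, -0.00102914,
       -0.00041099]), 'tau': array([ 9.30669339e-04, -5.32648051e+01, -3.53285301e+01,  7.09341466e-02,
        2.35680677e-02, -5.92738206e-05]), 'ee_pos': array([ 0.120947  , -0.53631587,  0.22194481]), 'eef_rot': array([-3.14152435e+00,  1.02378470e-03, -1.34903644e+00]), 'force': array([-1.32642066, -0.05704664,  0.58021268]), 'moment': array([ 0.03141931, -0.01096099,  0.0496331 ]), 'grip_width': 0.09382747509805675}
```

View pics/scene0.png

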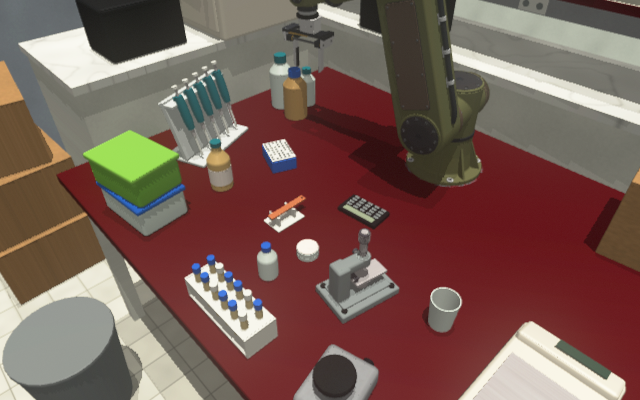

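View pics/top0.png

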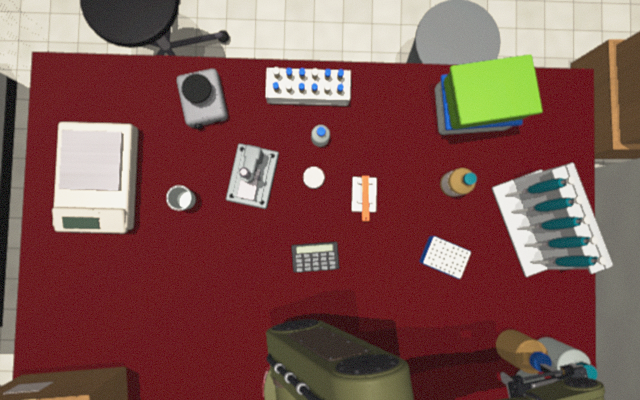

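The scene view shows the gauge at about (357,285) and the strip on its rest at about (286,210). In the top view the strip is at (365,198) and the gauge at (252,177). I'll enlarge both.

```bash
cat > h.py <<'E'
import numpy as np, cv2
from station import ctrl
def cal(n):
    c=ctrl.calibration(n); K=np.array([[c['fx'],0,c['cx']],[0,c['fy'],c['cy']],[0,0,1.]])
    return K,cv2.Rodrigues(c['rvec'])[0],np.array(c['tvec']).reshape(3),np.array(c['rvec'])
def proj(n,P):
    K,R,t,r=cal(n); return cv2.projectPoints(np.atleast_2d(np.array(P,float)),r,t,K,None)[0].reshape(-1,2)
def plane(n,uv,z):
    K,R,t,_=cal(n); uv=np.atleast_2d(np.array(uv,float)); d=(np.c_[uv,np.ones(len(uv))]@np.linalg.inv(K).T)@R
    c=-R.T@t; return c+d*((z-c[2])/d[:,2])[:,None]
def tri(us,ut):
    Ps=[]
    for n in("scene","top"):
        K,R,t,_=cal(n);Ps.append(K@np.c_[R,t])
    X=cv2.triangulatePoints(Ps[0],Ps[1],np.array(us,float).reshape(2,1),np.array(ut,float).reshape(2,1)); return (X[:3]/X[3]).ravel()
def crop(n,x0,y0,x1,y1,f,out,im=None):
    im=ctrl.camera(n)[:,:,::-1] if im is None else im
    cv2.imwrite(out,cv2.resize(im[y0:y1,x0:x1],None,fx=f,fy=f,interpolation=cv2.INTER_CUBIC))
E
python3 - <<'E'
from h import *
t=cv2.imread('pics/top0.png');s=cv2.imread('pics/scene0.png')
crop('top',210,130,310,220,8,'pics/g_t.png',t)
crop('scene',300,220,410,320,6,'pics/g_s.png',s)
for n,im in(("top",t),("scene",s)):
    h=cv2.cvtColor(im,cv2.COLOR_BGR2HSV)
    m=cv2.inRange(h,(5,140,130),(18,255,255))
    k,l,st,ce=cv2.connectedComponentsWithStats(m)
    for i in range(1,k):
        if st[i,4]>60: print(n,st[i],ce[i])
    if n=="top":
        x0,y0,x1,y1=345,165,390,230
        mm=np.zeros_like(m);mm[y0:y1,x0:x1]=m[y0:y1,x0:x1]
        ys,xs=np.nonzero(mm);P=plane('top',np.c_[xs,ys],.040)[:,:2].astype(np.float32)
        print(cv2.minAreaRect(P)); c=P.mean(0); w,v=np.linalg.eigh(np.cov((P-c).T)); print(c,v[:,1],np.arctan2(*v[::-1,1]))
        # base of gauge
crop('top',335,160,395,230,8,'pics/st_t.png',t)
E
```

```text
top [361 175   9  47 278] [365.08633094 199.88129496]
top [518 340  18  14  82] [525.97560976 345.92682927]
((0.5554173588752747, -0.15408925712108612), (0.13327065110206604, 0.023120282217860222), 1.086677074432373)
[ 0.54985434 -0.15445885] [-0.99953782 -0.03039964] -3.1111883293364273
scene [268 195  38  24 229] [286.88646288 206.35371179]
```

View pics/g_t.png

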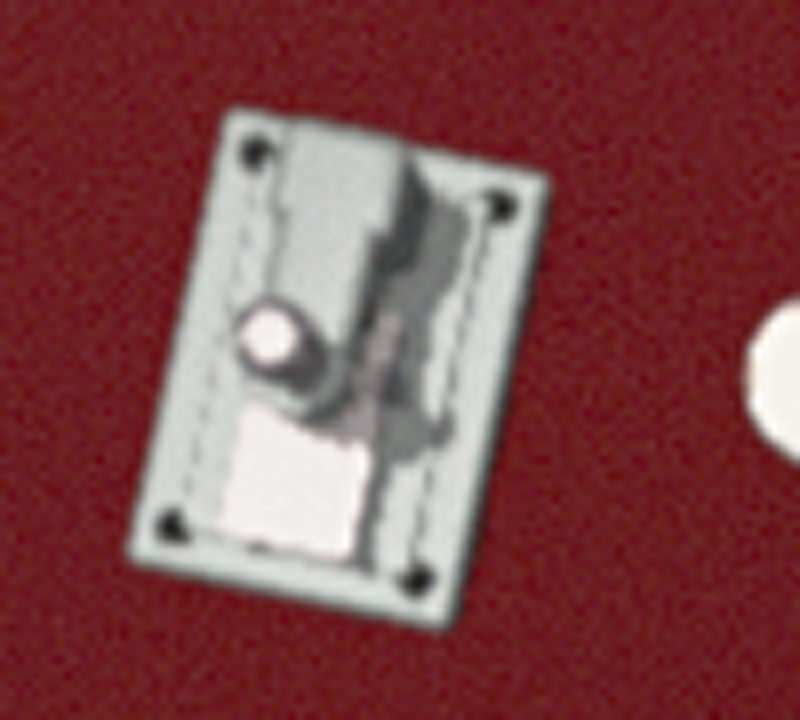

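View pics/g_s.png

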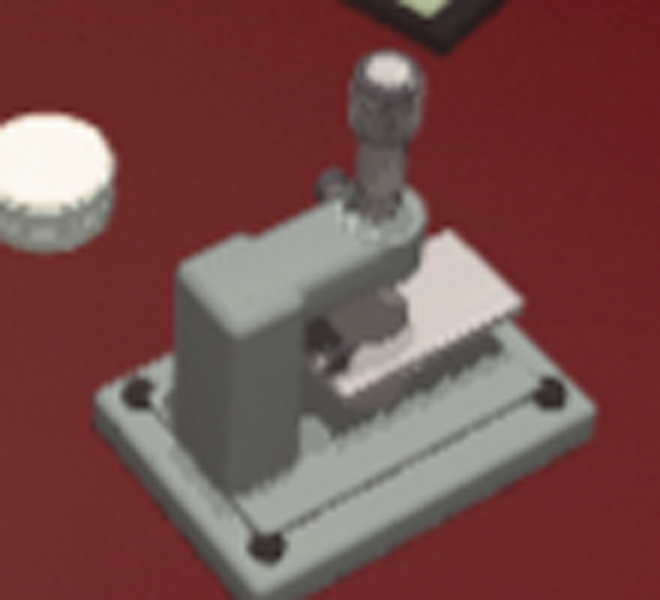

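View pics/st_t.png

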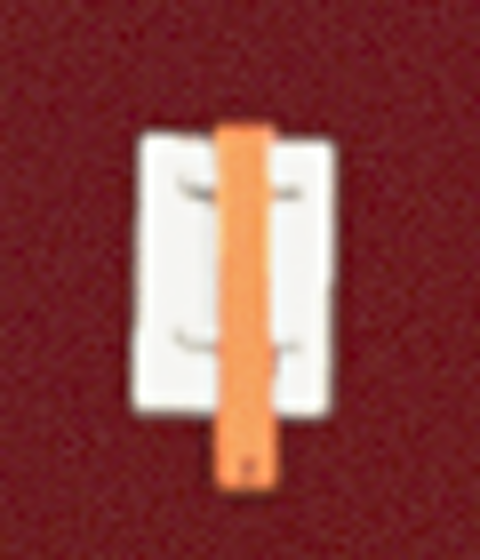

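Run:
```python
from h import *
t=cv2.imread('pics/top0.png')
f=lambda p:(np.array(p,float)+.5)/8+np.array([210,130])-.5
c=f([(232,110),(548,175),(440,618),(132,558)])
P=plane('top',c,.028);print('base',P)
print('edges',[np.round(np.linalg.norm(P[i]-P[(i+1)%4]),4) for i in range(4)])
for a,b in((3,0),(2,1)): d=P[b]-P[a];print('yaw',np.arctan2(d[1],d[0]))
for a,b in((1,0),(2,3)): d=P[b]-P[a];print('yaw',np.arctan2(-d[0],d[1]))
k=(np.array((388,70))+.5)/6+np.array([300,220])-.5
print('knob',tri(k,f((270,337))[0] if f((270,337)).ndim>1 else f((270,337))))
# reprojection check
X=tri(k,f((270,337)));print(proj('scene',X)-k,proj('top',X)-f((270,337)))
print('table front L,R', plane('top',f([(222,540),(355,558),(243,405),(370,440)]),.06))
# blob near the knob of gray base mask, min rect
h=cv2.cvtColor(t,cv2.COLOR_BGR2HSV);m=(h[:,:,1]<120).astype(np.uint8)*255
m[:, :215]=0;m[:,292:]=0;m[:140]=0;m[212:]=0
ys,xs=np.nonzero(m);Q=plane('top',np.c_[xs,ys],.02)[:,:2].astype(np.float32);print(cv2.minAreaRect(Q))
# strip by hole and ends
g=lambda p:(np.array(p,float)+.5)/8+np.array([335,160])-.5
print('strip corners',plane('top',g([(217,124),(273,124),(277,490),(214,490)]),.04))
print('hole',plane('top',g((249,467)),.04))
# other things
for n,uv,z in(('beaker',(181,198),.04),('dish',(314,177),.028),('small',(320,134),.1),('calc',(315,257),.014)):print(n,plane('top',uv,z))
```

```text
base [[0.70654361 0.21715634 0.028     ]
 [0.68578623 0.10129671 0.028     ]
 [0.52294006 0.13579086 0.028     ]
 [0.54188162 0.24789047 0.028     ]]
edges [np.float64(0.1177), np.float64(0.1665), np.float64(0.1137), np.float64(0.1675)]
yaw -0.18452648722279275
yaw -0.20873513814223163
yaw -0.17727889054201712
yaw -0.1673896869796951
knob [0.60445859 0.17834861 0.19649161]
[[0.14477509 0.00626762]] [[ 0.09185506 -0.07453149]]
table front L,R [[0.54726659 0.21104551 0.06      ]
 [0.54208037 0.16381032 0.06      ]
 [0.59547783 0.20520354 0.06      ]
 [0.58418253 0.1598088  0.06      ]]
((0.6145703792572021, 0.1761031448841095), (0.12562400102615356, 0.17726418375968933), 79.21685028076172)
strip corners [[ 0.62154154 -0.14326813  0.04      ]
 [ 0.62207759 -0.16357884  0.04      ]
 [ 0.48966748 -0.1674167   0.04      ]
 [ 0.48910326 -0.14468705  0.04      ]]
hole [[ 0.49769765 -0.15716054  0.04      ]]
beaker [[0.5416776  0.37501708 0.04      ]]
dish [[ 0.61356665 -0.00549806  0.028     ]]
small [[ 0.72628122 -0.01805062  0.1       ]]
calc [[ 0.38071371 -0.01436912  0.014     ]]
```

```bash
cat >> h.py <<'E'
from scipy.spatial.transform import Rotation as Ro
def delta(pos,yaw):
    o=ctrl.get_obs();R=Ro.from_euler('xyz',o['eef_rot']);T=Ro.from_euler('xyz',[np.pi,0,yaw])
    print('turn deg',np.round(np.degrees((R.inv()*T).as_rotvec()),2),'shift in target-turned tool mm',np.round(1000*T.inv().apply(np.array(pos)-o['ee_pos']),1),'q6',o['qpos'][5].round(2))
E
python3 -c "
from h import *
delta([.5156,-.1552,.15],-1.551)"
```

```text
turn deg [ 0.    0.06 11.57] shift in target-turned tool mm [-373.2 -402.1   71.9] q6 -0.07
```

Emit:
drive_tool([
  [[0,0,5.8],[0,0,0],1],
  [[0,0,5.8],[0,0,0],1],
  [[0,0,0],[0,0,0],1],
])

```text
time_s: 0.48
ee_pos: [0.121, -0.5364, 0.2221]
eef_rot: [3.141, 0.001, -1.551]
force: [0.7, -0.2, -0.3]
grip_width: 0.0937
```

```bash
python3 -c "
from h import *
delta([.5156,-.1552,.15],-1.551)"
```

```text
turn deg [0.01 0.04 0.01] shift in target-turned tool mm [-373.3 -402.1   72.1] q6 0.14
```

Emit:
drive_tool([
  [[0,0,0],[-20,-20,0],1],
  [[0,0,0],[-30,-32,0],1],
  [[0,0,0],[-35,-38,0],1],
  [[0,0,0],[-35,-38,0],1],
  [[0,0,0],[-35,-38,0],1],
  [[0,0,0],[-35,-38,0],1],
  [[0,0,0],[-35,-38,0],1],
  [[0,0,0],[-35,-38,10],1],
  [[0,0,0],[-35,-38,20],1],
  [[0,0,0],[-30,-32,20],1],
  [[0,0,0],[-28,-32,12],0.8],
  [[0,0,0],[-20,-23,10],0.6],
  [[0,0,0],[0,0,0],0.6],
  [[0,0,0],[0,0,0],0.6],
])

```text
time_s: 2.22
ee_pos: [0.5183, -0.1562, 0.1506]
eef_rot: [3.141, -0.0, -1.55]
force: [0.2, -0.6, 0.2]
grip_width: 0.0582
```

```bash
python3 -c "
from h import *
delta([.5156,-.1552,.037],-1.551)
crop('top',300,130,440,250,5,'pics/a_t.png')
crop('scene',220,130,340,250,5,'pics/a_s.png')"
```

```text
turn deg [ 0.01 -0.01  0.04] shift in target-turned tool mm [ -1.1   2.6 113.6] q6 1.19
```

View pics/a_t.png

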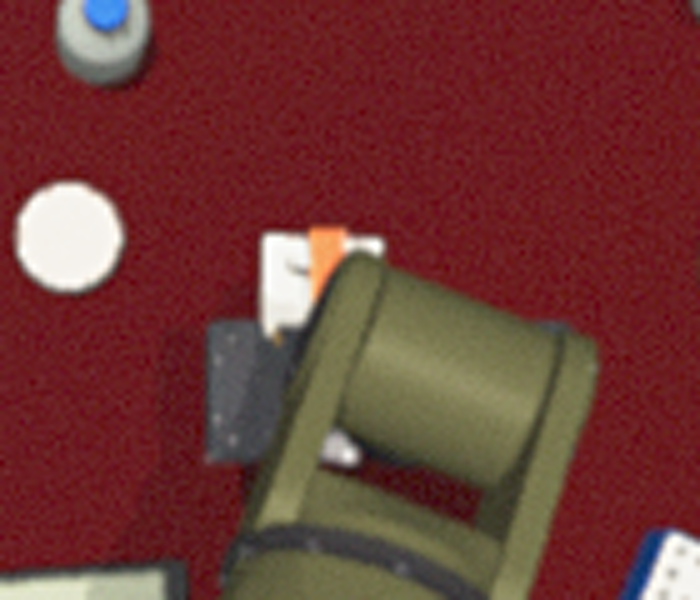

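View pics/a_s.png

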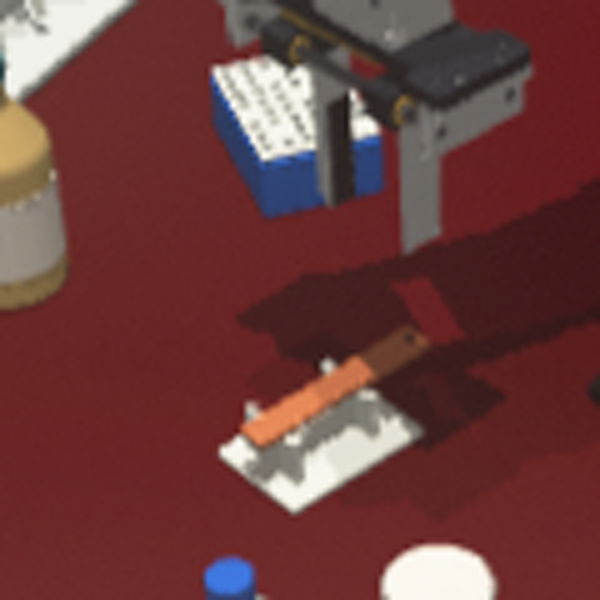

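The top view shows the gripper straddling the rear part of the strip (about (325,270) in the crop), and the scene view shows both fingers above the hole end, so I'll lower and grip.

Emit:
drive_tool([
  [[0,0,0],[-1,2.5,30],0.6],
  [[0,0,0],[0,0,35],0.5],
  [[0,0,0],[0,0,30],0.5],
  [[0,0,0],[0,0,15],0.5],
  [[0,0,0],[0,0,3.5],0.5],
  [[0,0,0],[0,0,0],0.5],
], squeeze=30)

```text
time_s: 3.08
ee_pos: [0.5166, -0.1551, 0.0378]
eef_rot: [-3.14, -0.0, -1.552]
force: [1.1, 0.2, 1.2]
grip_width: 0.0475
```

Emit:
drive_tool([
  [[0,0,0],[0,0,0],0.3],
  [[0,0,0],[0,0,0],0.2],
  [[0,0,0],[0,0,0],0.1],
  [[0,0,0],[0,0,0],0.1],
  [[0,0,0],[0,0,0],0.1],
  [[0,0,0],[0,0,0],0.1],
])

```text
time_s: 3.82
ee_pos: [0.5163, -0.1548, 0.0371]
eef_rot: [-3.141, -0.0, -1.551]
force: [0.1, -0.8, 1.0]
grip_width: 0.0194
```

Emit:
drive_tool([
  [[0,0,0],[0,0,-10],0.1],
  [[0,0,0],[0,0,-20],0.1],
  [[0,0,0],[0,0,-30],0.1],
  [[0,0,0],[0,0,-25],0.1],
  [[0,0,0],[0,0,-15],0.1],
  [[0,0,0],[0,0,0],0.1],
])

```text
time_s: 4.58
ee_pos: [0.5164, -0.1549, 0.1377]
eef_rot: [-3.14, -0.0, -1.551]
force: [-0.4, 0.1, -2.0]
grip_width: 0.0196
```

```bash
python3 -c "
from h import *
u=np.array([np.cos(-.185),np.sin(-.185)])
S=np.array([.604,.1775])
print(S-(85+45)*u/1000)
delta([*(S-.130*u),.137],-1.756)
crop('scene',220,100,340,220,5,'pics/b_s.png')
crop('top',300,130,440,250,5,'pics/b_t.png')"
```

```text
[0.47621829 0.20141305]
turn deg [-0.07 -0.02 11.72] shift in target-turned tool mm [-342.8  105.1    0.7] q6 1.19
```

View pics/b_s.png

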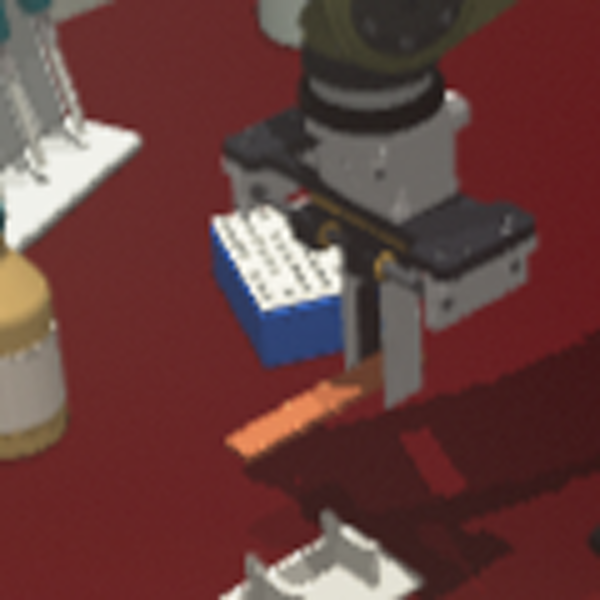

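View pics/b_t.png

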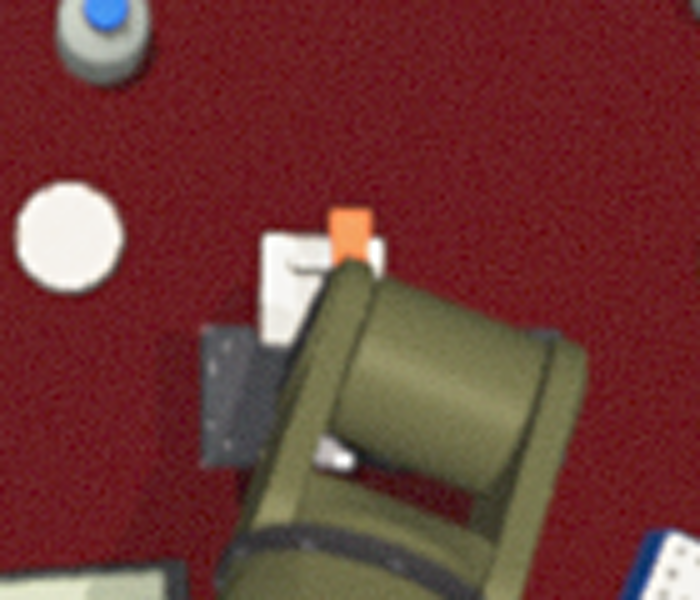

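Emit:
drive_tool([
  [[0,0,5.9],[0,0,0],0.1],
  [[0,0,5.8],[0,0,0],0.1],
  [[0,0,0],[0,25,0],0.1],
  [[0,0,0],[-10,35,0],0.1],
  [[0,0,0],[-20,30,0],0.1],
  [[0,0,0],[-35,25,0],0.1],
  [[0,0,0],[-40,0,0],0.1],
  [[0,0,0],[-40,0,0],0.1],
  [[0,0,0],[-40,0,0],0.1],
  [[0,0,0],[-40,0,0],0.1],
  [[0,0,0],[-40,0,0],0.1],
  [[0,0,0],[-35,0,0],0.1],
  [[0,0,0],[-25,0,0],0.1],
  [[0,0,0],[-15,0,0],0.1],
  [[0,0,0],[0,0,0],0.1],
  [[0,0,0],[0,0,0],0.1],
])

```text
time_s: 6.68
ee_pos: [0.4655, 0.1998, 0.1367]
eef_rot: [3.141, -0.0, -1.756]
force: [0.1, -0.6, -3.0]
grip_width: 0.0192
```

```bash
python3 -c "
from h import *
u=np.array([np.cos(-.185),np.sin(-.185)])
S=np.array([.604,.1775])
delta([*(S-.130*u),.0651],-1.756)
crop('scene',280,170,420,320,4,'pics/c_s.png')
crop('top',200,120,320,240,5,'pics/c_t.png')
print(ctrl.get_obs()['force'],ctrl.get_obs()['moment'])"
```

```text
turn deg [ 0.03 -0.02 -0.01] shift in target-turned tool mm [ -3.6 -10.3  71.6] q6 2.09
[-0.45450632 -0.94060237 -2.14229416] [ 0.03715454  0.0783998  -0.00635426]
```

View pics/c_s.png

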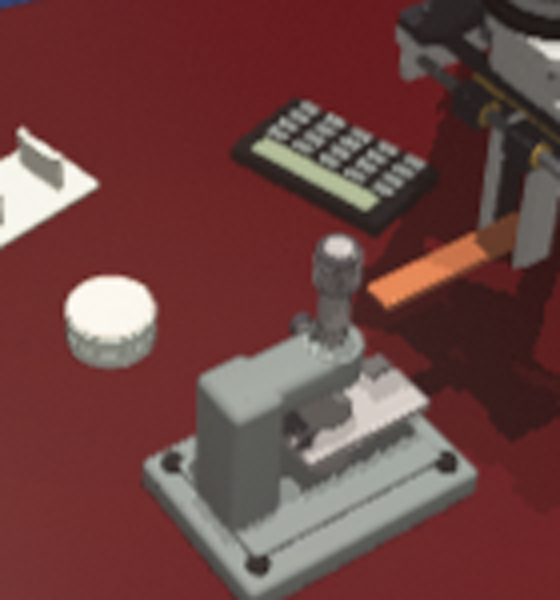

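View pics/c_t.png

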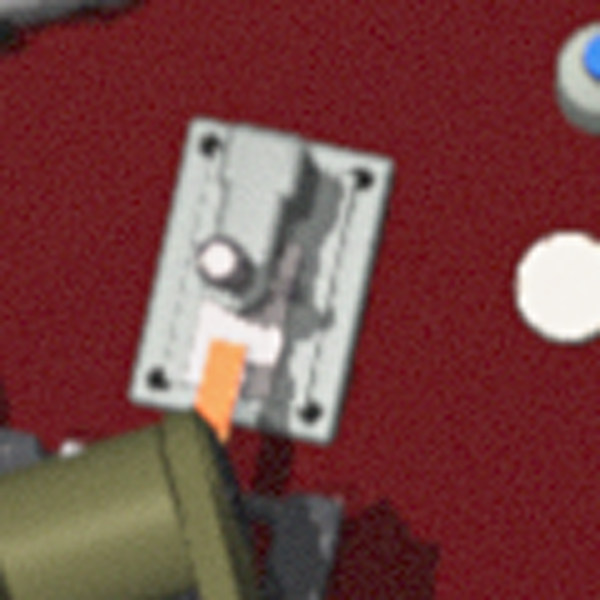

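Emit:
drive_tool([
  [[0,0,0],[-3.5,0,15],0.1],
  [[0,0,0],[0,0,25],0.1],
  [[0,0,0],[0,0,20],0.1],
  [[0,0,0],[0,0,7],0.1],
  [[0,0,0],[0,0,2],0.1],
  [[0,0,0],[0,0,0],0.1],
  [[0,0,0],[0,0,0],0.1],
])

```text
time_s: 7.65
ee_pos: [0.4666, 0.2041, 0.0685]
eef_rot: [-3.141, 0.001, -1.756]
force: [0.7, -0.4, -1.8]
grip_width: 0.0195
```

```bash
python3 -c "
from h import *
print(ctrl.get_obs()['force'],ctrl.get_obs()['moment'])
crop('scene',300,210,420,320,5,'pics/d_s.png')
crop('top',210,130,310,230,6,'pics/d_t.png')
"
```

```text
[ 0.6771362  -0.36571845 -1.75690546] [ 0.00793739  0.00942563 -0.04315426]
```

View pics/d_s.png

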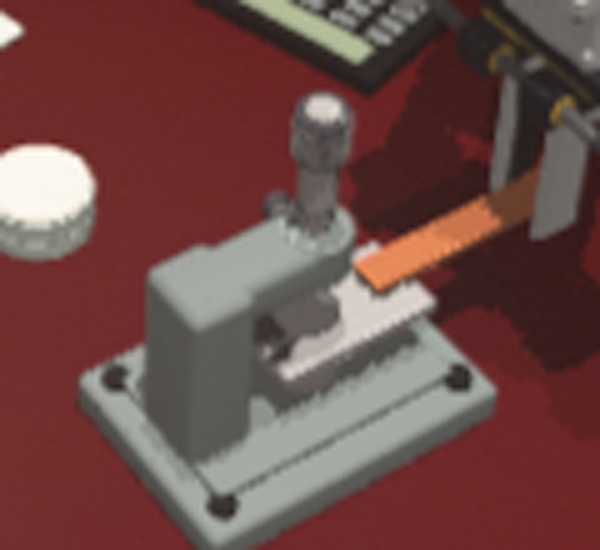

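View pics/d_t.png

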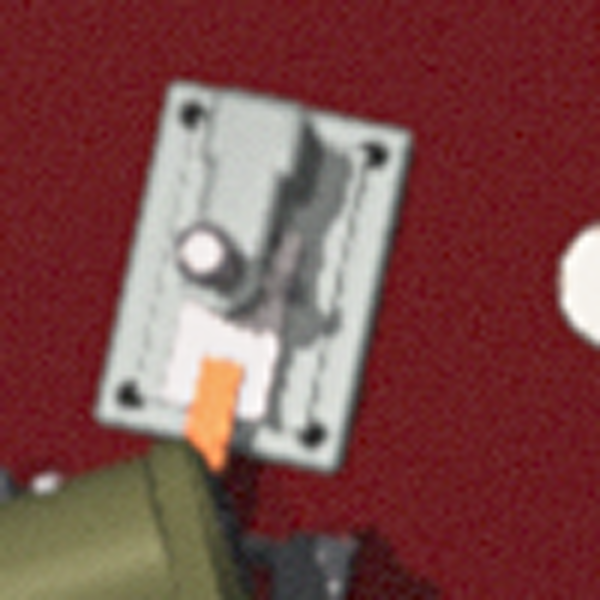

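Run:
```python
from h import *
im=ctrl.camera('top')[:,:,::-1].copy()
h=cv2.cvtColor(im,cv2.COLOR_BGR2HSV)
a=-.185;u=np.array([np.cos(a),np.sin(a)]);v=np.array([-u[1],u[0]]);S=np.array([.604,.1775])
m=cv2.inRange(h,(5,120,120),(20,255,255));m[:,:230]=0;m[:180]=0;m[212:]=0;m[:,270:]=0
ys,xs=np.nonzero(m);P=plane('top',np.c_[xs,ys],.0715)[:,:2]-S
A=P@u;B=P@v;print('strip along max',A.max(),'n',len(A))
for lo in np.arange(-.08,-.02,.006):
    s=(A>lo)&(A<=lo+.006)
    if s.sum()>3: print(round(lo,3),B[s].min().round(4),B[s].max().round(4),((B[s].min()+B[s].max())/2).round(4))
for r in range(183,200,2):
    print(r,' '.join(f"{int(h[r,c,1]):3d}/{int(h[r,c,2]):3d}" for c in range(236,260)))
```

```text
strip along max -0.03778911935150368 n 109
-0.08 -0.0106 0.0071 -0.0018
-0.074 -0.0094 0.0083 -0.0005
-0.068 -0.0109 0.0074 -0.0018
-0.062 -0.0097 0.008 -0.0009
-0.056 -0.0085 0.0071 -0.0007
-0.05 -0.0088 0.0055 -0.0016
-0.044 -0.0082 0.0068 -0.0007
183   7/213   8/214   4/206   4/214   7/239   5/242   5/242   5/242   6/242   9/238  10/229  14/184  18/157  19/136  18/138  15/135  11/136  10/150  10/150  15/156  17/147  13/116   9/117   2/128
185   6/216   6/212   4/208   6/221   6/238   6/242   5/241   5/241   7/241   5/241   5/243   5/242   8/242  10/234   9/232  11/229  17/193  12/185  18/211  12/190  14/143   9/114   6/122   4/124
187   5/216   5/210   0/210   5/234   4/243   6/242   5/241   5/241   4/239   3/240   3/242   4/241   5/240   4/241   3/242   4/242   6/241   7/242   5/246   7/247  12/174   6/120   4/123  11/135
189   4/214   2/207   6/219   9/238   5/242   4/241   6/242  29/241  67/241  52/245  47/243  32/237  15/236   6/241   4/241   4/241   5/241   5/241   5/244   8/235  10/157   5/111   7/143   8/199
191   5/210   1/214   5/238   6/242   4/242   3/242   6/243  71/24
[... 213 characters left out ...]
 145/246 147/246 146/247 138/241  55/217   3/235   4/242   6/245  10/238  14/159   9/113   7/141   8/202   5/218
195   2/217   7/232   5/242   5/243   2/243   4/243  65/246 135/246 150/246 147/246 141/246 150/247 149/246  95/217   4/232   2/241   4/244   6/244  17/195  16/124  10/128   7/182   6/212   7/220
197   8/195   3/195   6/210   2/208   9/209  57/221 127/245 151/247 146/246 147/246 149/246 150/247 144/242  56/214   1/236   2/245   3/247   6/247  10/173  14/110   0/145   7/205   7/219   1/217
199  10/220   7/217   6/216  12/216  20/216  97/243 140/247 149/246 149/246 148/246 144/247 155/250 139/222  36/158   4/190  11/208  17/220  12/187  12/130  16/115   9/144   5/201   3/222   3/223
```

Emit:
drive_tool([
  [[0,0,0],[-1,0,2],0.1],
  [[0,0,0],[0,0,1.5],0.1],
  [[0,0,0],[0,0,1],0.1],
  [[0,0,0],[0,0,0],0.1],
  [[0,0,0],[0,0,0],0.1],
])

```text
time_s: 8.43
ee_pos: [0.4665, 0.205, 0.0635]
eef_rot: [-3.142, 0.0, -1.756]
force: [-0.3, 1.0, -0.2]
grip_width: 0.0193
```

Emit:
drive_tool([
  [[0,0,0],[0,0,0.5],0.1],
  [[0,0,0],[0,0,0],0.1],
])

```text
time_s: 8.68
ee_pos: [0.4665, 0.205, 0.063]
eef_rot: [-3.141, 0.0, -1.756]
force: [-0.4, -0.1, -1.0]
grip_width: 0.0197
```

```bash
python3 -c "
from h import *
print(ctrl.get_obs()['ee_pos'],ctrl.get_obs()['force'],ctrl.get_obs()['moment'])
"
```

```text
[0.46649368 0.2049766  0.06298186] [-0.41492688 -0.1407616  -1.03408856] [0.02383143 0.06525158 0.0380922 ]
```

Emit:
drive_tool([
  [[0,0,0],[0,-4,0],0.1],
  [[0,0,0],[0,-8,0],0.1],
  [[0,0,0],[0,-8,0],0.1],
  [[0,0,0],[0,-8,0],0.1],
  [[0,0,0],[0,-8,0],0.1],
  [[0,0,0],[0,-4,0],0.1],
  [[0,0,0],[0,0,0],0.1],
  [[0,0,0],[0,0,0],0.1],
])

```text
time_s: 9.68
ee_pos: [0.5059, 0.1976, 0.0631]
eef_rot: [-3.141, 0.0, -1.756]
force: [1.0, -1.2, 0.1]
grip_width: 0.0195
```

```bash
python3 -c "
from h import *
print(ctrl.get_obs()['ee_pos'],ctrl.get_obs()['force'],ctrl.get_obs()['moment'])
crop('scene',300,210,420,320,5,'pics/e_s.png')
"
```

```text
[0.50590481 0.19759844 0.06305943] [ 0.971807   -1.15621824  0.09789065] [-0.04598121 -0.19999749  0.0786169 ]
```

View pics/e_s.png

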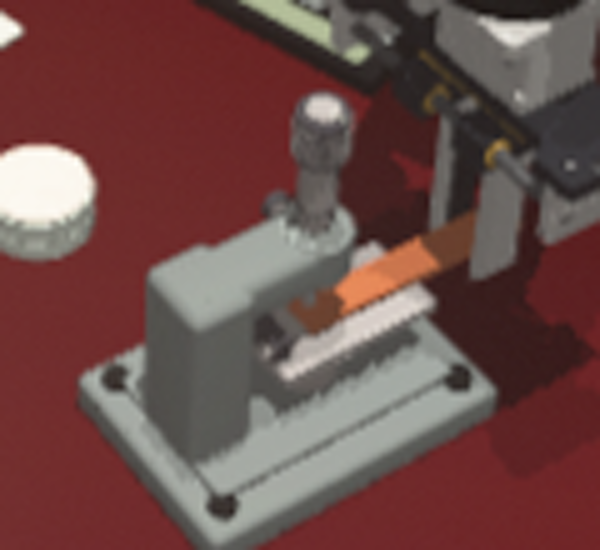

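Emit:
drive_tool([
  [[0,0,0],[0,-5,0],0.1],
  [[0,0,0],[0,-5,0],0.1],
  [[0,0,0],[0,-3,0],0.1],
  [[0,0,0],[0,0,0],0.1],
  [[0,0,0],[0,0,0],0.1],
])

```text
time_s: 10.35
ee_pos: [0.5189, 0.1952, 0.0631]
eef_rot: [-3.141, 0.0, -1.756]
force: [2.2, -1.0, 1.5]
grip_width: 0.0195
```

Emit:
drive_tool([
  [[0,0,0],[0,-1,0],0.1],
  [[0,0,0],[0,-1,0],0.1],
  [[0,0,0],[0,0,0],0.1],
])

```text
time_s: 10.72
ee_pos: [0.5204, 0.1949, 0.0629]
eef_rot: [3.141, -0.0, -1.756]
force: [-2.6, -0.2, 4.0]
grip_width: 0.0193
```

Emit:
drive_tool([
  [[0,0,0],[0,-1,0],0.1],
  [[0,0,0],[0,0,0],0.1],
])

```text
time_s: 10.98
ee_pos: [0.5213, 0.1947, 0.0629]
eef_rot: [3.141, -0.0, -1.756]
force: [-4.6, 0.3, 3.9]
grip_width: 0.0199
```

Emit:
drive_tool([
  [[0,0,0],[0,-1,0],0.1],
  [[0,0,0],[0,0,0],0.1],
])

```text
time_s: 11.22
ee_pos: [0.5214, 0.1947, 0.0629]
eef_rot: [3.139, -0.001, -1.756]
force: [-11.7, 1.2, 7.6]
grip_width: 0.0195
```

Emit:
drive_tool([
  [[0,0,0],[0,-1,0],0.1],
  [[0,0,0],[0,0,0],0.1],
])

```text
time_s: 11.48
ee_pos: [0.5215, 0.1947, 0.0628]
eef_rot: [3.137, -0.001, -1.755]
force: [-19.5, 2.8, 12.9]
grip_width: 0.0196
```

```bash
python3 -c "
from h import *
print(ctrl.get_obs()['ee_pos'],ctrl.get_obs()['force'],ctrl.get_obs()['moment'])
crop('scene',310,240,390,310,9,'pics/f_s.png')
"
```

```text
[0.52146301 0.19468745 0.06280818] [-19.53926352   2.81073697  12.94054236] [ 0.54320161  3.38037734 -0.05632654]
```

View pics/f_s.png

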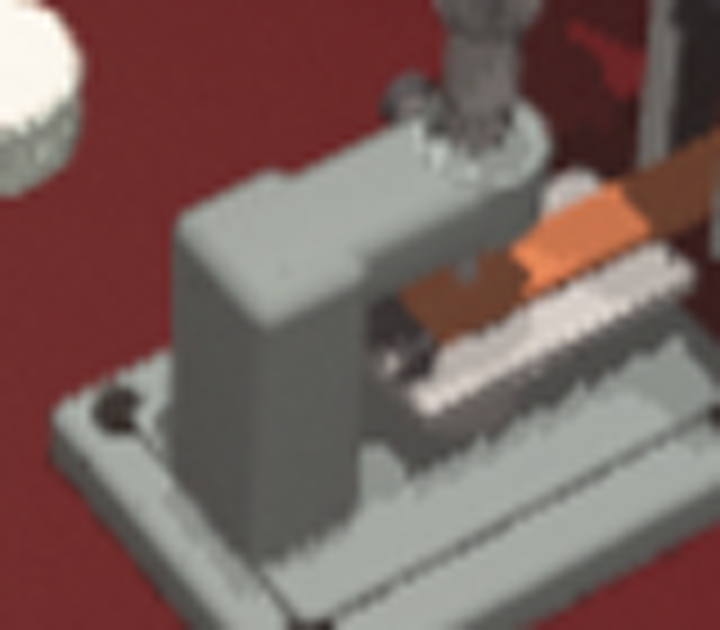

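Emit:
drive_tool([
  [[0,0,0],[0,2,0],0.1],
  [[0,0,0],[0,0,0],0.1],
  [[0,0,0],[0,0,0],0.1],
])

```text
time_s: 11.9
ee_pos: [0.5213, 0.1947, 0.063]
eef_rot: [3.141, -0.0, -1.756]
force: [-5.9, 1.7, 5.1]
grip_width: 0.0195
```

Emit:
drive_tool([
  [[0,0,0],[0,0,0],0.25],
  [[0,0,0],[0,0,0],0.3],
  [[0,0,0],[0,0,0],0.5],
  [[0,0,0],[0,0,0],0.5],
  [[0,0,0],[0,0,0],0.5],
])

```text
time_s: 12.52
ee_pos: [0.5215, 0.1946, 0.0629]
eef_rot: [-3.142, 0.0, -1.756]
force: [-0.1, -0.1, -0.5]
grip_width: 0.0468
```

```bash
python3 -c "
from h import *
print(ctrl.get_obs()['ee_pos'],ctrl.get_obs()['force'],ctrl.get_obs()['moment'])
crop('scene',310,220,400,310,8,'pics/g2_s.png')
crop('top',210,130,310,230,6,'pics/g2_t.png')
"
```

```text
[0.52153758 0.19464143 0.06293049] [-0.09555685 -0.08569658 -0.54665546] [ 0.07292612  0.0581812  -0.01237049]
```

View pics/g2_s.png

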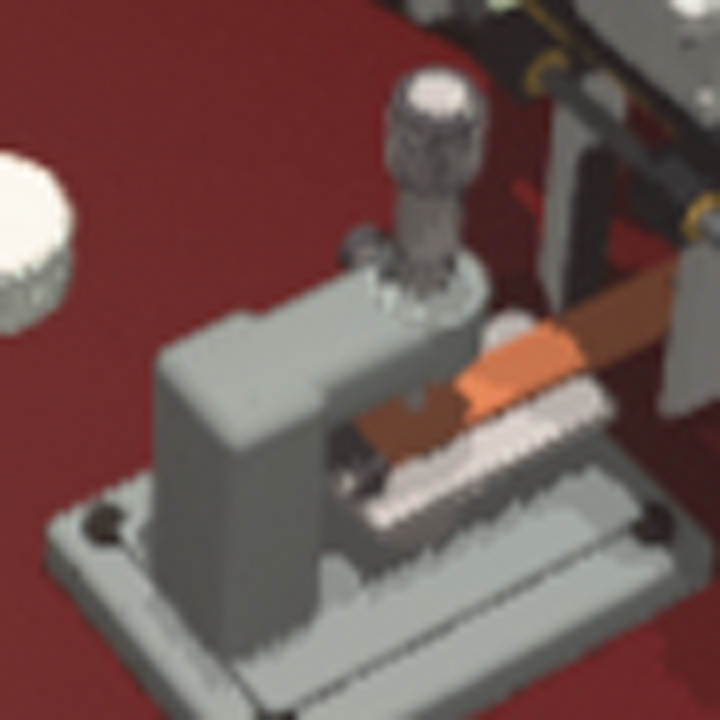

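View pics/g2_t.png

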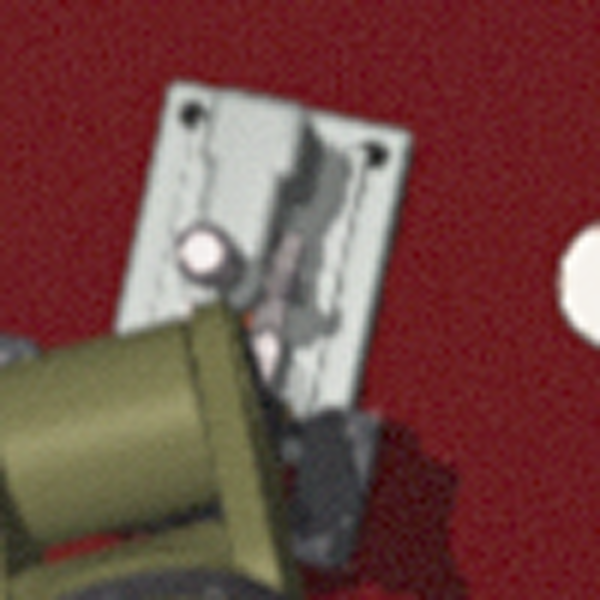

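Emit:
drive_tool([
  [[0,0,0],[0,0,-10],0.6],
  [[0,0,0],[0,0,-25],0.6],
  [[0,0,0],[0,5,-35],0.6],
  [[0,0,0],[0,5,-35],0.6],
  [[0,0,0],[0,0,-35],0.6],
  [[0,0,0],[0,0,-35],0.6],
  [[0,0,0],[0,0,-20],0.6],
  [[0,0,0],[0,40,-5],0.6],
  [[0,0,0],[0,40,0],0.6],
  [[0,0,0],[0,0,0],0.6],
])

```text
time_s: 13.88
ee_pos: [0.4316, 0.2116, 0.2643]
eef_rot: [-3.14, 0.001, -1.754]
force: [-0.2, 0.7, -0.5]
grip_width: 0.0567
```

Emit:
drive_tool([
  [[0,0,-10],[0,0,0],0.6],
  [[0,0,-10],[0,0,0],0.6],
  [[0,0,-10],[0,0,0],0.6],
  [[0,0,-10],[0,0,0],0.6],
  [[0,0,-10],[0,0,0],0.6],
  [[0,0,-10],[0,0,0],0.6],
  [[0,0,-10],[0,0,0],0.6],
  [[0,0,-10],[0,0,0],0.6],
  [[0,0,-10],[0,0,0],0.6],
  [[0,0,-10],[0,0,0],0.6],
  [[0,0,-10],[0,0,0],0.6],
  [[0,0,-10],[0,0,0],0.6],
  [[0,0,-10],[0,0,0],0.6],
])

```text
time_s: 15.5
ee_pos: [0.4337, 0.211, 0.2634]
eef_rot: [3.141, -0.0, 0.519]
force: [-0.3, 1.5, -0.2]
grip_width: 0.0567
```

Run:
```python
from h import *
o=ctrl.get_obs();print(o['ee_pos'],o['eef_rot'],o['qpos'])
s=ctrl.camera('scene')[:,:,::-1].copy();t=ctrl.camera('top')[:,:,::-1].copy()
cv2.imwrite('pics/h_sf.png',s);cv2.imwrite('pics/h_tf.png',t)
crop('scene',310,215,400,305,8,'pics/h_s.png',s)
crop('top',210,130,310,220,8,'pics/h_t.png',t)
h=cv2.cvtColor(t,cv2.COLOR_BGR2HSV)
a=-.185;u=np.array([np.cos(a),np.sin(a)]);v=np.array([-u[1],u[0]]);S=np.array([.604,.1775])
m=cv2.inRange(h,(5,120,120),(20,255,255));m[:,:225]=0;m[:175]=0;m[225:]=0;m[:,270:]=0
ys,xs=np.nonzero(m)
if len(xs):
    P=plane('top',np.c_[xs,ys],.066)[:,:2]-S
    A=P@u;B=P@v;print('strip rear',A.min(),'n',len(A))
    for lo in np.arange(-.12,-.02,.006):
        q=(A>lo)&(A<=lo+.006)
        if q.sum()>3: print(round(lo,3),B[q].min().round(4),B[q].max().round(4),((B[q].min()+B[q].max())/2).round(4))
```

```text
[0.43374011 0.2110076  0.263371  ] [ 3.14143841e+00 -4.53094489e-04  5.18649084e-01] [ 3.76870541e-01  1.16610466e-01  1.64612013e+00 -9.03382659e-05
  1.37839172e+00 -1.41761254e-01]
strip rear -0.11217447053742054 n 248
-0.114 -0.0083 0.0121 0.0019
-0.108 -0.0105 0.0134 0.0014
-0.102 -0.0092 0.0146 0.0027
-0.096 -0.0102 0.0131 0.0014
-0.09 -0.0096 0.0137 0.002
-0.084 -0.0105 0.0127 0.0011
-0.078 -0.0093 0.0134 0.002
-0.072 -0.0102 0.0097 -0.0003
-0.066 -0.0096 0.0082 -0.0007
-0.06 -0.0078 0.0088 0.0005
-0.054 -0.0072 0.0078 0.0003
-0.048 -0.0059 0.0085 0.0013
-0.042 -0.0069 0.0075 0.0003
-0.036 -0.0063 0.0088 0.0012
-0.03 -0.0066 0.0078 0.0006
-0.024 -0.006 0.0091 0.0015
```

View pics/h_s.png

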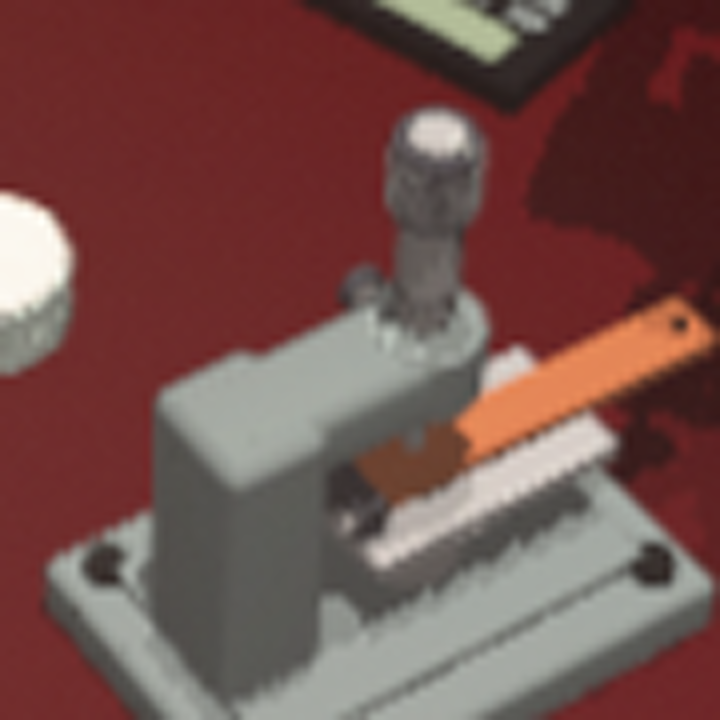

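View pics/h_t.png

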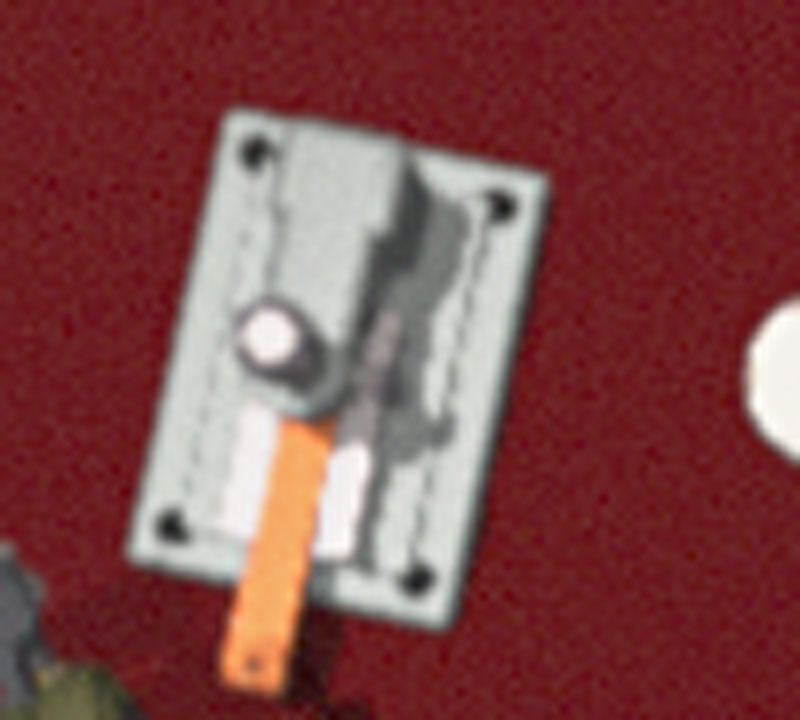

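The strip lies straight on the table at the stop, with its hole end at crop (252,662) in the top view. Next I need a sharper position for the knob top, which shows as a bright disc in both views.

Run:
```python
from h import *
def cent(im,x0,y0,x1,y1,th):
    g=cv2.cvtColor(im,cv2.COLOR_BGR2GRAY).astype(float)[y0:y1,x0:x1]
    w=np.clip(g-th,0,None); ys,xs=np.mgrid[y0:y1,x0:x1]; print(w.max()); return np.array([(w*xs).sum(),(w*ys).sum()])/w.sum()
for i,(a,b) in enumerate((('pics/scene0.png','pics/top0.png'),('pics/h_sf.png','pics/h_tf.png'))):
    s=cv2.imread(a);t=cv2.imread(b)
    g=cv2.cvtColor(s,cv2.COLOR_BGR2GRAY)
    cs=cent(s,359,227,371,236,150);ct=cent(t,239,168,250,177,215)
    X=tri(cs,ct);print(cs,ct,X,proj('scene',X)-cs,proj('top',X)-ct)
for r in range(225,252):print(r,g[r,354:376])
```

```text
67.0
28.0
[364.39576271 231.26440678] [243.28571429 171.53944563] [0.60464666 0.17858253 0.1967453 ] [[0.02661571 0.00116304]] [[ 0.01689305 -0.01368694]]
68.0
28.0
[364.38815789 231.265625  ] [243.23566879 171.50530786] [0.60473699 0.17867546 0.19686192] [[0.04084277 0.00178237]] [[ 0.02591954 -0.02100353]]
225 [56 56 57 57 56 55 57 56 56 56 55 48 42 36 33 34 35 37 41 42 43 39]
226 [57 57 57 55 57 57 57 56 57 56 54 55 53 47 40 35 32 33 35 37 39 35]
227 [57 57 57 58 57 57 57 56 57 56 57 57 56 56 51 47 40 35 33 33 33 36]
228 [59 57 57 56 57 57 56 64 76 92 94 94 76 67 57 55 52 46 36 35 36 45]
229 [ 57  57  57  58  57  60  75  96 147 164 166 167 141 106  77  62  56  56
  47  47  46  55]
230 [ 58  58  57  56  57  71  92 135 196 208 207 206 194 170 109  73  58  56
  57  56  57  56]
231 [ 58  57  58  58  57  84  93 170 201 207 207 207 212 208 133  88  65  56
  56  57  57  56]
232 [ 59  58  59  58  59  89  95 165 199 205 206 207 218 204 142 100  84  62
  55  56  56  56]
233 [ 58  57  58  57  76  82  92 111 160 175 191 188 195 163 144 110  94  66
  57  57  56  55]
234 [ 59  58  59  58  87  7
[... 752 characters left out ...]
56 57 57]
244 [60 59 61 60 59 70 85 86 78 79 80 77 80 59 58 58 57 59 58 59 58 58]
245 [59 60 60 60 61 73 85 91 93 93 93 94 91 66 60 58 59 58 58 58 57 56]
246 [60 60 60 60 60 76 87 91 93 94 93 99 94 76 62 59 58 59 58 58 58 58]
247 [ 59  66  63  61  58  75  88  92  94  95  94 106  94  79  63  59  58  59
  58  58  57  58]
248 [ 77  83  78  65  60  76  88  92  94 100  99 107  99  77  62  58  59  58
  58  58  58  57]
249 [ 91  87  80  65  66  76  87  92  94 105 107 107 104  75  61  58  58  59
  58  60  58  58]
250 [ 88  93  93  75  85  73  88  96  99 105 107 107 103  85  65  58  58  58
  59  59  58  58]
251 [ 94 113 114  98  99  75  78  99 106 108 108 101  96 112 107  71  59  59
  59  58  58  58]
```

Emit:
drive_tool([
  [[0,0,-10],[0,0,0],0.6],
  [[0,0,-10],[0,0,0],0.6],
  [[0,0,-10],[0,0,0],0.6],
  [[0,0,-10],[0,0,0],0.6],
  [[0,0,-10],[0,0,0],0.6],
  [[0,0,-10],[0,0,0],0.6],
  [[0,0,-10],[0,0,0],0.6],
  [[0,0,-10],[0,0,0],0.6],
  [[0,0,-10],[0,0,0],0.6],
  [[0,0,-10],[0,0,0],0.6],
  [[0,0,-10],[0,0,0],0.6],
  [[0,0,-10],[0,0,0],0.6],
  [[0,0,0],[0,0,0],0.6],
])

```text
time_s: 17.23
ee_pos: [0.4334, 0.2111, 0.2631]
eef_rot: [3.141, 0.0, 2.603]
force: [0.1, 0.2, -0.3]
grip_width: 0.0561
```

```bash
python3 -c "
from h import *
o=ctrl.get_obs();print(o['eef_rot'],o['qpos'])
delta([.6045,.1785,.23],o['eef_rot'][2])"
```

```text
[3.14143796e+00 1.34545101e-04 2.60285679e+00] [ 3.77326905e-01  1.16286335e-01  1.64702976e+00 -1.27570557e-05
  1.37807192e+00 -2.22552745e+00]
turn deg [0.01 0.01 0.  ] shift in target-turned tool mm [-163.6   59.8   33.1] q6 -2.23
```

Emit:
drive_tool([
  [[0,0,0],[-20,8,0],0.6],
  [[0,0,0],[-35,13,0],0.6],
  [[0,0,0],[-35,13,0],0.6],
  [[0,0,0],[-35,13,0],0.6],
  [[0,0,0],[-25,9,0],0.6],
  [[0,0,0],[-13.5,4,10],0.6],
  [[0,0,0],[0,0,15],0.6],
  [[0,0,0],[0,0,0],0.6],
  [[0,0,0],[0,0,0],0.6],
])

```text
time_s: 18.35
ee_pos: [0.6039, 0.18, 0.2385]
eef_rot: [3.141, 0.0, 2.608]
force: [0.5, 0.2, -0.2]
grip_width: 0.0562
```

```bash
python3 -c "
from h import *
o=ctrl.get_obs()
delta([.6045,.1785,.189],o['eef_rot'][2]);print(o['force'],o['moment'])
crop('scene',300,190,420,310,6,'pics/i_s.png')
crop('top',190,110,310,230,6,'pics/i_t.png')"
```

```text
turn deg [0.02 0.02 0.  ] shift in target-turned tool mm [-1.3 -1.  49.5] q6 -2.38
[ 0.50618321  0.21934547 -0.21098755] [ 0.06180229 -0.1210595  -0.00633862]
```

View pics/i_s.png

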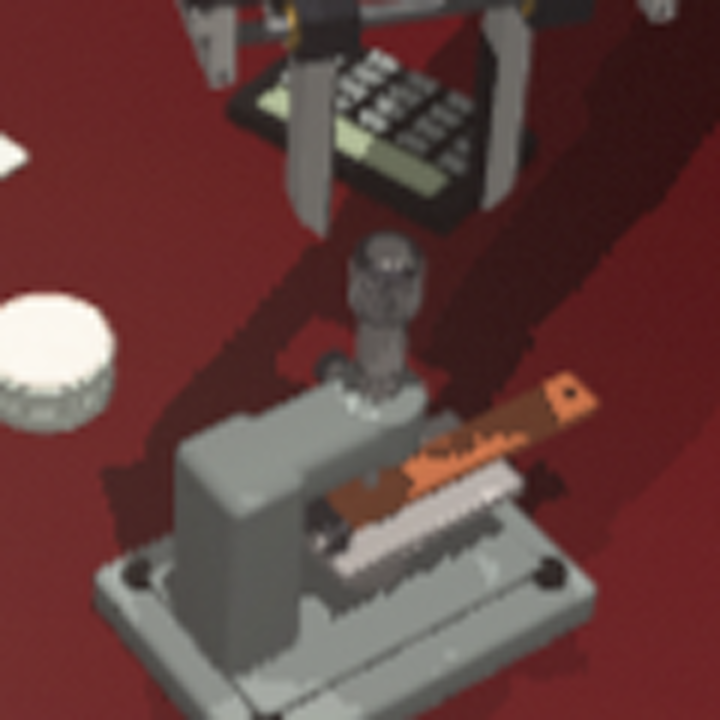

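View pics/i_t.png

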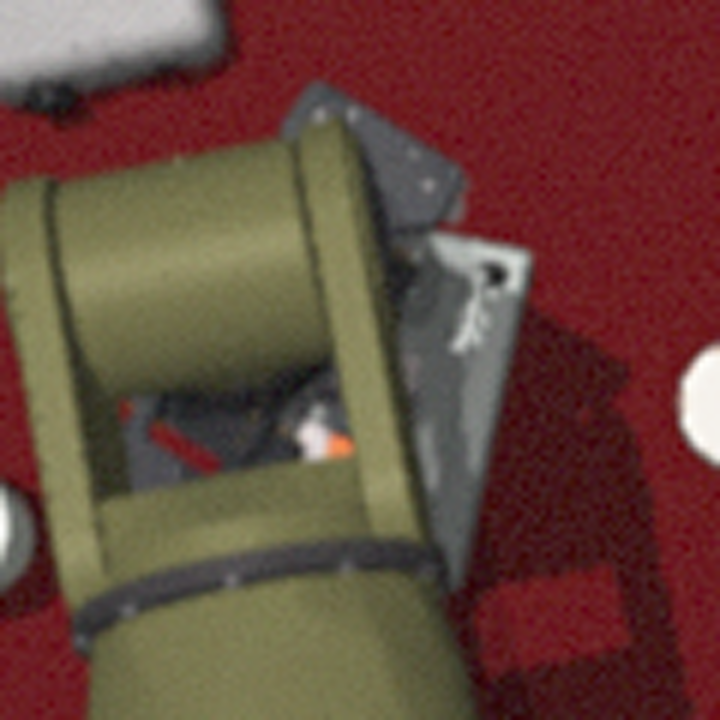

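Emit:
drive_tool([
  [[0,0,0],[-1.3,-1,15],0.6],
  [[0,0,0],[0,0,20],0.6],
  [[0,0,0],[0,0,12],0.6],
  [[0,0,0],[0,0,2.5],0.6],
  [[0,0,0],[0,0,0],0.5],
  [[0,0,0],[0,0,0],0.4],
], squeeze=4)

```text
time_s: 19.2
ee_pos: [0.6052, 0.1782, 0.1891]
eef_rot: [3.141, 0.001, 2.608]
force: [-0.4, 0.3, -0.6]
grip_width: 0.0404
```

Emit:
drive_tool([
  [[0,0,0],[0,0,0],0.35],
  [[0,0,0],[0,0,0],0.3],
  [[0,0,0],[0,0,0],0.25],
  [[0,0,0],[0,0,0],0.2],
  [[0,0,0],[0,0,0],0.2],
  [[0,0,0],[0,0,0],0.2],
])

```text
time_s: 19.95
ee_pos: [0.605, 0.1781, 0.1886]
eef_rot: [3.141, 0.0, 2.608]
force: [1.8, -0.5, 1.9]
grip_width: 0.0257
```

```bash
python3 -c "
from h import *
o=ctrl.get_obs()
delta([.6045,.1785,.189],o['eef_rot'][2]);print(o['force'],o['moment'],o['ee_pos'],o['tau'])
crop('scene',300,190,420,310,6,'pics/j_s.png')"
```

```text
turn deg [0.01 0.02 0.  ] shift in target-turned tool mm [ 0.7  0.1 -0.4] q6 -2.38
[ 1.80548562 -0.49963907  1.9420991 ] [-0.01819762 -0.28471041  0.02327025] [0.60502856 0.17811662 0.18858397] [ 4.92700003e-01 -6.37106323e+01 -3.43496025e+01  1.30918189e-01
  2.55366694e-01 -7.35991780e-04]
```

View pics/j_s.png

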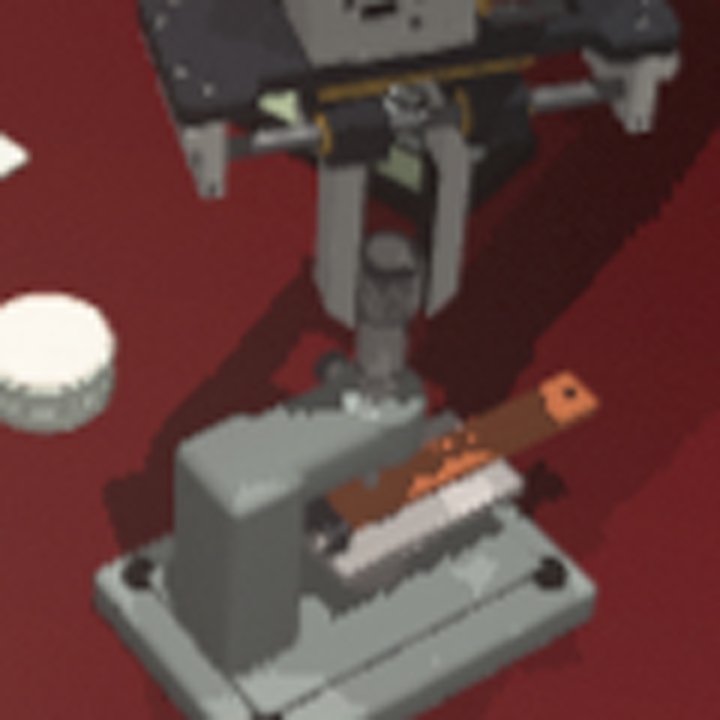

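Emit:
drive_tool([
  [[0,0,0],[0,0,0],0.2],
  [[0,0,0],[0,0,0],0.2],
  [[0,0,0],[0,0,0],0.2],
], squeeze=12)

```text
time_s: 20.38
ee_pos: [0.605, 0.1781, 0.1886]
eef_rot: [3.141, 0.0, 2.608]
force: [1.4, -1.0, 2.5]
grip_width: 0.0259
```

```bash
cat > st.py <<'E'
from h import *
o=ctrl.get_obs();R=Ro.from_euler('xyz',o['eef_rot'])
print('t',o['time_s'],'z',o['ee_pos'].round(5),'yaw',o['eef_rot'][2].round(4),'q6',o['qpos'][5].round(3),'Ftool',R.inv().apply(o['force']).round(2),'Mtool',R.inv().apply(o['moment']).round(4),'tau6',o['tau'][5].round(4),'w',o['grip_width'].round(4))
E
python3 st.py
```

```text
Traceback (most recent call last):
  File "st.py", line 3, in <module>
    print('t',o['time_s'],'z',o['ee_pos'].round(5),'yaw',o['eef_rot'][2].round(4),'q6',o['qpos'][5].round(3),'Ftool',R.inv().apply(o['force']).round(2),'Mtool',R.inv().apply(o['moment']).round(4),'tau6',o['tau'][5].round(4),'w',o['grip_width'].round(4))
                                                                                                                                                                                                                                    ^^^^^^^^^^^^^^^^^^^^^
AttributeError: 'float' object has no attribute 'round'
```

```bash
sed -i "s/o\['grip_width'\].round(4)/o['grip_width']/" st.py; python3 st.py
```

```text
t 20.375 z [0.60499 0.17812 0.18857] yaw 2.6076 q6 -2.379 Ftool [-1.69 -0.12 -2.52] Mtool [-0.1813 -0.2674 -0.007 ] tau6 -0.0014 w 0.025915452493584477
```

Emit:
drive_tool([
  [[0,0,4],[0,0,0.18],0.2],
  [[0,0,4],[0,0,0.18],0.2],
  [[0,0,4],[0,0,0.18],0.2],
  [[0,0,4],[0,0,0.18],0.2],
])

```text
time_s: 20.88
ee_pos: [0.6049, 0.1782, 0.1878]
eef_rot: [3.141, -0.0, 2.326]
force: [1.3, 0.4, 3.0]
grip_width: 0.0256
```

```bash
python3 st.py
```

```text
t 20.875 z [0.6049  0.1782  0.18784] yaw 2.3262 q6 -2.098 Ftool [-0.56  1.23 -2.98] Mtool [-0.1331 -0.0723 -0.0464] tau6 -1.1511 w 0.025601082022055972
```

Emit:
drive_tool([
  [[0,0,5],[0,0,0.2],0.2],
  [[0,0,5],[0,0,0.2],0.2],
  [[0,0,5],[0,0,0.2],0.2],
  [[0,0,5],[0,0,0.2],0.2],
])

```text
time_s: 21.38
ee_pos: [0.6048, 0.1783, 0.187]
eef_rot: [-3.142, -0.0, 1.977]
force: [0.8, 1.1, 2.4]
grip_width: 0.0259
```

```bash
python3 st.py
```

```text
t 21.375 z [0.60482 0.17834 0.18696] yaw 1.9766 q6 -1.748 Ftool [ 0.66  1.19 -2.37] Mtool [-0.2193  0.1076  0.0261] tau6 -1.4416 w 0.025854515928419055
```

Emit:
drive_tool([
  [[0,0,5],[0,0,0.2],0.2],
  [[0,0,5],[0,0,0.2],0.2],
  [[0,0,5],[0,0,0.2],0.2],
])

```text
time_s: 21.75
ee_pos: [0.6048, 0.1784, 0.1863]
eef_rot: [-3.141, -0.001, 1.715]
force: [-0.4, 1.4, 1.3]
grip_width: 0.0255
```

```bash
python3 st.py;  python3 -c "
from h import *
crop('scene',310,190,410,310,6,'pics/k_s.png')"; python3 st.py
```

```text
t 21.75 z [0.60477 0.17844 0.18628] yaw 1.7149 q6 -1.486 Ftool [ 1.48 -0.24 -1.32] Mtool [-0.2252  0.2618 -0.0194] tau6 -1.4402 w 0.02553733836480195
t 21.8 z [0.60477 0.17845 0.18628] yaw 1.7107 q6 -1.482 Ftool [ 1.06  0.28 -1.91] Mtool [-0.1826  0.2906  0.0139] tau6 -1.1397 w 0.02534687353789745
```

View pics/k_s.png

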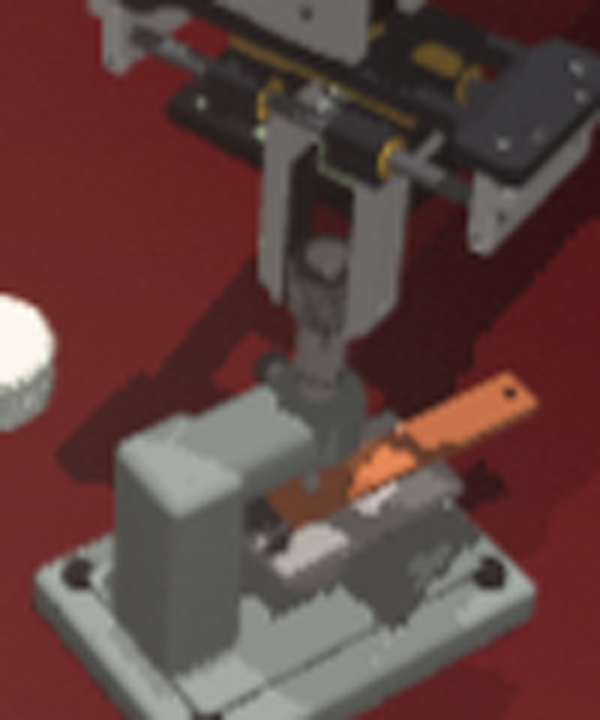

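Emit:
drive_tool([
  [[0,0,0],[0,0,0],0.2],
  [[0,0,0],[0,0,0],0.2],
])

```text
time_s: 22.05
ee_pos: [0.6048, 0.1783, 0.1863]
eef_rot: [-3.141, -0.0, 1.719]
force: [-0.9, 2.2, 1.5]
grip_width: 0.0258
```

```bash
for i in 1 2 3 4; do python3 -c "
from h import *
ctrl.camera('top');o=ctrl.get_obs();print(o['time_s'],o['tau'].round(4),o['moment'].round(4),o['eef_rot'][2],o['force'].round(2))"; done
```

```text
22.1 [-1.45340e+00 -6.35601e+01 -3.44041e+01 -6.80100e-01  1.21500e-01
 -4.46000e-02] [ 0.5489 -0.0245 -0.0459] 1.7188846346486337 [-0.24  2.3   1.58]
22.15 [-1.54750e+00 -6.35734e+01 -3.44212e+01 -7.18700e-01  1.15600e-01
 -4.10000e-02] [ 0.6429 -0.0565 -0.0291] 1.718563167715143 [0.36 2.89 1.9 ]
22.2 [-1.63320e+00 -6.35870e+01 -3.44382e+01 -7.54100e-01  1.10100e-01
 -3.40000e-02] [ 0.6208  0.0221 -0.0256] 1.7183783855383679 [0.25 2.96 1.31]
22.25 [-1.70790e+00 -6.36016e+01 -3.44548e+01 -7.86300e-01  1.05400e-01
 -2.69000e-02] [ 0.6446 -0.0148 -0.0392] 1.7182060038647218 [0.28 2.58 1.83]
```

Emit:
drive_tool([
  [[0,0,3],[0,0,0.13],0.2],
  [[0,0,3],[0,0,0.13],0.2],
  [[0,0,3],[0,0,0.13],0.2],
])

```text
time_s: 22.62
ee_pos: [0.6049, 0.1784, 0.1859]
eef_rot: [-3.141, -0.0, 1.559]
force: [-0.3, 2.9, 1.8]
grip_width: 0.0258
```

```bash
for i in 1 2 3 4 5 6; do python3 -c "
from h import *
o=ctrl.get_obs();print(o['time_s'],o['tau'].round(4),o['moment'].round(4),o['eef_rot'][2],o['joint_vel'][5],o['force'].round(2));ctrl.camera('top')"; done
```

```text
22.625 [ -2.0662 -63.6677 -34.4244  -0.9089   0.1618  -0.8534] [ 7.486e-01 -4.600e-03  7.000e-04] 1.55932515896305 0.416715050728324 [-0.33  2.85  1.78]
22.675 [ -2.0945 -63.6474 -34.4076  -0.9266   0.1645  -0.6659] [ 0.7828 -0.057  -0.0331] 1.5567393251640573 -0.08205764827108696 [-0.63  4.    1.17]
22.725 [ -2.0732 -63.7267 -34.4549  -0.9483   0.1564   0.7518] [ 0.7326 -0.0428 -0.046 ] 1.5602133880169817 -0.046632859430767754 [-0.28  3.6   1.65]
22.775 [ -2.162  -63.7259 -34.4557  -0.996    0.1599   0.339 ] [ 0.7822 -0.0562  0.0039] 1.561663028254904 -0.014184508240603372 [-0.97  3.13  1.14]
22.825 [ -2.2422 -63.7633 -34.4816  -1.0319   0.1616   0.0883] [ 0.7784 -0.0102 -0.0431] 1.5619509706187351 -0.0031083395525443487 [-0.74  3.69  2.11]
22.875 [-2.31910e+00 -6.37852e+01 -3.44945e+01 -1.06190e+00  1.63800e-01
 -5.60000e-03] [ 0.8552 -0.0461 -0.0292] 1.5617992163201724 0.0045552082314291465 [-0.91  3.6   0.39]
```

```bash
cat > rd.py <<'E'
from h import *
M=[];T=[];F=[]
for i in range(5):
    ctrl.camera('top');o=ctrl.get_obs();M.append(o['moment']);T.append(o['tau'][5]);F.append(o['force'])
print('t',o['time_s'],'yaw',round(o['eef_rot'][2],4),'deg from start',round(np.degrees(2.6076-o['eef_rot'][2]),1),'z',o['ee_pos'].round(5),'Mz',np.mean(M,0).round(4),'tau6',np.round(T,4),'F',np.mean(F,0).round(2),'Ftool',Ro.from_euler('xyz',o['eef_rot']).inv().apply(np.mean(F,0)).round(2))
E
echo
```

```text
(no output)
```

Emit:
drive_tool([
  [[0,0,4],[0.3,0,0.18],0.2],
  [[0,0,4],[0,0,0.18],0.2],
  [[0,0,0],[0,0,0],0.2],
  [[0,0,0],[0,0,0],0.2],
])

```text
time_s: 23.42
ee_pos: [0.6049, 0.1784, 0.1856]
eef_rot: [-3.142, -0.0, 1.423]
force: [-1.2, 2.7, 1.5]
grip_width: 0.0253
```

```bash
python3 rd.py
```

```text
t 23.675 yaw 1.4214 deg from start 68.0 z [0.60492 0.17845 0.18557] Mz [ 0.7617 -0.0586 -0.0115] tau6 [-0.0328 -0.0391 -0.0348 -0.0279 -0.021 ] F [-0.47  3.41  1.13] Ftool [ 3.3  -0.98 -1.13]
```

Emit:
drive_tool([
  [[0,0,4],[0,0,0.18],0.2],
  [[0,0,4],[0,0,0.18],0.2],
  [[0,0,0],[0,0,0],0.2],
  [[0,0,0],[0,0,0],0.2],
])

```text
time_s: 24.18
ee_pos: [0.6049, 0.1784, 0.1852]
eef_rot: [3.142, -0.0, 1.283]
force: [-0.2, 3.6, 0.6]
grip_width: 0.0257
```

```bash
python3 rd.py
```

```text
t 24.425 yaw 1.2817 deg from start 76.0 z [0.60492 0.17847 0.1852 ] Mz [ 0.8652 -0.0741 -0.0141] tau6 [-0.0297 -0.0372 -0.034  -0.0278 -0.0216] F [-0.79  3.89  0.83] Ftool [ 3.51 -1.87 -0.83]
```

Emit:
drive_tool([
  [[0,0,4],[0.4,0,0.18],0.2],
  [[0,0,4],[0,0,0.18],0.2],
  [[0,0,0],[0,0,0],0.2],
  [[0,0,0],[0,0,0],0.2],
])

```text
time_s: 24.92
ee_pos: [0.605, 0.1787, 0.1848]
eef_rot: [-3.142, 0.0, 1.143]
force: [-1.3, 2.3, 0.7]
grip_width: 0.0258
```

```bash
python3 rd.py
```

```text
t 25.175 yaw 1.142 deg from start 84.0 z [0.60504 0.17876 0.18484] Mz [ 0.5426  0.0148 -0.0284] tau6 [-0.032  -0.0397 -0.0367 -0.0307 -0.0247] F [-1.06  2.64  0.63] Ftool [ 1.96 -2.06 -0.63]
```

Emit:
drive_tool([
  [[0,0,4],[0,0,0.18],0.2],
  [[0,0,4],[0,0,0.18],0.2],
  [[0,0,0],[0,0,0],0.2],
  [[0,0,0],[0,0,0],0.2],
])

```text
time_s: 25.68
ee_pos: [0.6051, 0.1788, 0.1845]
eef_rot: [-3.142, -0.0, 1.004]
force: [-0.5, 2.7, 1.1]
grip_width: 0.0255
```

```bash
python3 rd.py
```

```text
t 25.925 yaw 1.0025 deg from start 92.0 z [0.60505 0.17882 0.1845 ] Mz [ 0.5737 -0.0486  0.0038] tau6 [-0.0294 -0.0374 -0.0344 -0.0284 -0.0221] F [-1.26  2.3   0.2 ] Ftool [ 1.26 -2.3  -0.2 ]
```

Emit:
drive_tool([
  [[0,0,4],[0,0,0.18],0.2],
  [[0,0,4],[0,0,0.18],0.2],
  [[0,0,0],[0,0,0],0.2],
  [[0,0,0],[0,0,0],0.2],
])

```text
time_s: 26.42
ee_pos: [0.6051, 0.1788, 0.1841]
eef_rot: [-3.142, -0.0, 0.864]
force: [-0.1, 3.0, 0.5]
grip_width: 0.0257
```

```bash
python3 rd.py
```

```text
t 26.675 yaw 0.8628 deg from start 100.0 z [0.60505 0.17882 0.18414] Mz [ 0.616  -0.1167 -0.0116] tau6 [-0.0296 -0.0372 -0.0341 -0.028  -0.0217] F [-0.3   2.6   0.57] Ftool [ 1.78 -1.92 -0.57]
```

Emit:
drive_tool([
  [[0,0,4],[0,0,0.18],0.2],
  [[0,0,4],[0,0,0.18],0.2],
  [[0,0,0],[0,0,0],0.2],
  [[0,0,0],[0,0,0],0.2],
])

```text
time_s: 27.18
ee_pos: [0.6051, 0.1789, 0.1838]
eef_rot: [3.142, -0.0, 0.724]
force: [1.2, 3.3, 0.5]
grip_width: 0.0256
```

```bash
python3 rd.py;python3 -c "
from h import *
crop('scene',320,230,400,310,8,'pics/l_s.png')"
```

```text
t 27.425 yaw 0.7232 deg from start 108.0 z [0.60506 0.17882 0.18377] Mz [ 0.7207 -0.2503 -0.0206] tau6 [-0.029  -0.0366 -0.0335 -0.0273 -0.0211] F [-0.16  3.21  0.46] Ftool [ 2.   -2.52 -0.46]
```

View pics/l_s.png

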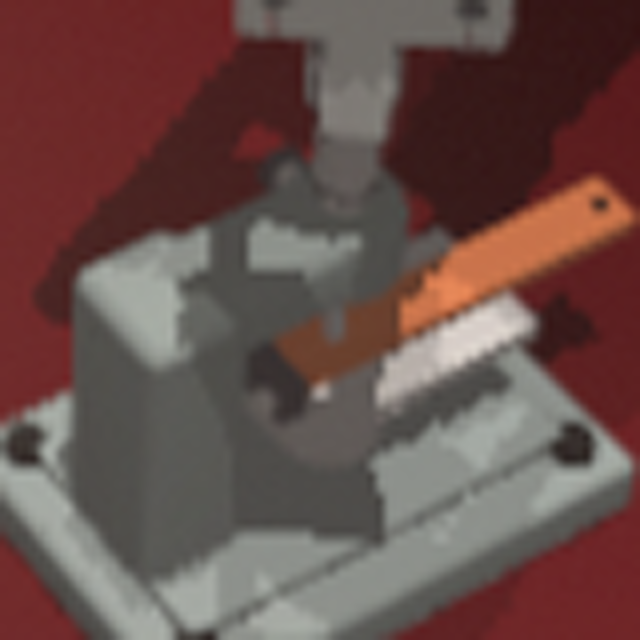

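```bash
python3 -c "
from h import *
for z in(.066,.068,.070,.074): print(z,(proj('scene',[.6045,.178,z])-[320,230])*8+3.5)"
```

```text
0.066 [[333.12746849 330.97061521]]
0.068 [[333.47558239 326.45187468]]
0.07 [[333.82448601 321.92288318]]
0.074 [[334.52467316 312.83400738]]
```

Emit:
drive_tool([
  [[0,0,3],[0,0,0.13],0.2],
  [[0,0,3],[0,0,0.13],0.2],
  [[0,0,0],[0,0,0],0.2],
  [[0,0,0],[0,0,0],0.2],
])

```text
time_s: 27.98
ee_pos: [0.6051, 0.1788, 0.1835]
eef_rot: [-3.142, -0.0, 0.619]
force: [0.4, 4.3, -0.1]
grip_width: 0.0254
```

```bash
python3 rd.py
```

```text
t 28.225 yaw 0.6183 deg from start 114.0 z [0.60506 0.17881 0.18352] Mz [ 0.7696 -0.3854 -0.0205] tau6 [-0.0266 -0.0316 -0.0294 -0.0247 -0.02  ] F [0.8  4.01 0.13] Ftool [ 2.98 -2.81 -0.13]
```

Emit:
drive_tool([
  [[0,0,3],[0.2,-0.3,0.13],0.2],
  [[0,0,3],[0,0,0.13],0.2],
  [[0,0,0],[0,0,0],0.2],
  [[0,0,0],[0,0,0],0.2],
])

```text
time_s: 28.72
ee_pos: [0.6051, 0.1791, 0.1833]
eef_rot: [3.141, -0.0, 0.514]
force: [1.5, 2.5, -0.1]
grip_width: 0.0258
```

```bash
python3 rd.py
```

```text
t 28.975 yaw 0.5137 deg from start 120.0 z [0.60505 0.17913 0.18325] Mz [ 0.4509 -0.4306 -0.0028] tau6 [-0.0261 -0.0314 -0.0294 -0.025  -0.0204] F [1.33 2.24 0.05] Ftool [ 2.26 -1.3  -0.05]
```

Emit:
drive_tool([
  [[0,0,3],[0,0,0.13],0.2],
  [[0,0,3],[0,0,0.13],0.2],
  [[0,0,0],[0,0,0],0.2],
  [[0,0,0],[0,0,0],0.2],
])

```text
time_s: 29.48
ee_pos: [0.6051, 0.1791, 0.183]
eef_rot: [3.142, -0.0, 0.41]
force: [1.7, 3.4, -0.6]
grip_width: 0.0256
```

```bash
python3 rd.py
```

```text
t 29.725 yaw 0.4089 deg from start 126.0 z [0.60505 0.17915 0.18299] Mz [ 0.4208 -0.5468 -0.03  ] tau6 [-0.0254 -0.0306 -0.0285 -0.0239 -0.0191] F [ 2.08  1.71 -0.82] Ftool [ 2.59 -0.74  0.82]
```

Emit:
drive_tool([
  [[0,0,3],[0,0,0.18],0.2],
  [[0,0,3],[0,0,0.15],0.2],
  [[0,0,0],[0,0,0],0.2],
  [[0,0,0],[0,0,0],0.2],
])

```text
time_s: 30.22
ee_pos: [0.6051, 0.1792, 0.1827]
eef_rot: [3.142, -0.0, 0.305]
force: [2.5, 2.2, -0.1]
grip_width: 0.0256
```

```bash
python3 rd.py
```

```text
t 30.475 yaw 0.3042 deg from start 132.0 z [0.60507 0.17918 0.18271] Mz [ 0.3987 -0.6253  0.0016] tau6 [-0.026  -0.0311 -0.0289 -0.0243 -0.0196] F [2.1  2.29 0.43] Ftool [ 2.69 -1.55 -0.42]
```

Emit:
drive_tool([
  [[0,0,3],[0,0,0.14],0.2],
  [[0,0,3],[0,0,0.14],0.2],
  [[0,0,0],[0,0,0],0.2],
  [[0,0,0],[0,0,0],0.2],
])

```text
time_s: 30.98
ee_pos: [0.6051, 0.1792, 0.1824]
eef_rot: [3.142, -0.0, 0.2]
force: [1.4, 2.4, 0.7]
grip_width: 0.0255
```

```bash
python3 rd.py
```

```text
t 31.225 yaw 0.1995 deg from start 138.0 z [0.60508 0.17918 0.18243] Mz [ 0.4231 -0.7686 -0.008 ] tau6 [-0.0269 -0.0319 -0.0296 -0.025  -0.0204] F [2.65 2.16 0.23] Ftool [ 3.03 -1.59 -0.23]
```

Emit:
drive_tool([
  [[0,0,3],[0.2,0,0.14],0.2],
  [[0,0,3],[0,0,0.14],0.2],
  [[0,0,0],[0,0,0],0.2],
  [[0,0,0],[0,0,0],0.2],
])

```text
time_s: 31.72
ee_pos: [0.6052, 0.1792, 0.1822]
eef_rot: [-3.142, -0.0, 0.096]
force: [2.8, 1.9, 1.4]
grip_width: 0.0258
```

```bash
python3 rd.py
```

```text
t 31.975 yaw 0.0948 deg from start 144.0 z [0.60523 0.1792  0.18214] Mz [ 0.3344 -0.629   0.0059] tau6 [-0.0285 -0.0337 -0.0315 -0.0271 -0.0223] F [2.41 1.74 1.59] Ftool [ 2.56 -1.51 -1.59]
```

Emit:
drive_tool([
  [[0,0,3],[0,0,0.13],0.2],
  [[0,0,3],[0,0,0.13],0.2],
  [[0,0,0],[0,0,0],0.2],
  [[0,0,0],[0,0,0],0.2],
])

```text
time_s: 32.48
ee_pos: [0.6053, 0.1792, 0.1819]
eef_rot: [-3.142, -0.0, -0.009]
force: [2.3, 2.6, 1.2]
grip_width: 0.0254
```

```bash
python3 rd.py;python3 -c "
from h import *
crop('scene',320,230,400,310,8,'pics/m_s.png')"
```

```text
t 32.725 yaw -0.01 deg from start 150.0 z [0.60525 0.17923 0.18189] Mz [ 0.3279 -0.7424 -0.0166] tau6 [-0.029  -0.0341 -0.032  -0.0273 -0.0226] F [2.78 1.91 1.31] Ftool [ 2.76 -1.94 -1.31]
```

View pics/m_s.png

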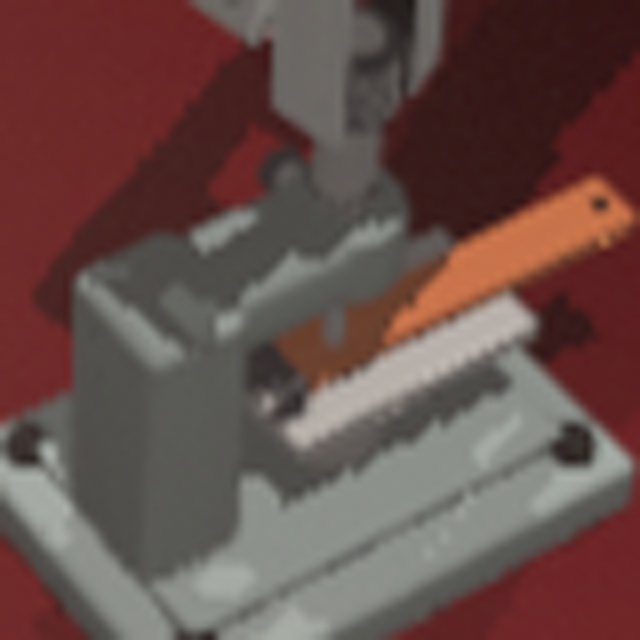

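Emit:
drive_tool([
  [[0,0,3],[0,0,0.12],0.2],
  [[0,0,3],[0,0,0.12],0.2],
  [[0,0,0],[0,0,0],0.2],
  [[0,0,0],[0,0,0],0.2],
])

```text
time_s: 33.28
ee_pos: [0.6053, 0.1792, 0.1817]
eef_rot: [-3.142, -0.0, -0.114]
force: [3.1, 1.8, 2.2]
grip_width: 0.0254
```

```bash
python3 rd.py
```

```text
t 33.525 yaw -0.1147 deg from start 156.0 z [0.60527 0.1792  0.18164] Mz [ 0.2888 -0.8036 -0.0042] tau6 [-0.0181 -0.0232 -0.0211 -0.0167 -0.0119] F [3.37 1.85 1.9 ] Ftool [ 3.14 -2.22 -1.9 ]
```

Emit:
drive_tool([
  [[0,0,3],[0,0,0.13],0.2],
  [[0,0,3],[0,0,0.13],0.2],
  [[0,0,0],[0,0,0],0.2],
  [[0,0,0],[0,0,0],0.2],
])

```text
time_s: 34.02
ee_pos: [0.6053, 0.1792, 0.1814]
eef_rot: [-3.142, -0.0, -0.219]
force: [4.1, 2.2, 2.4]
grip_width: 0.0257
```

```bash
python3 rd.py
```

```text
t 34.275 yaw -0.2194 deg from start 162.0 z [0.60528 0.1792  0.18145] Mz [ 2.417e-01 -8.981e-01  2.000e-04] tau6 [ 0.0012 -0.0039 -0.0016  0.003   0.0077] F [4.28 2.11 3.03] Ftool [ 3.71 -2.99 -3.03]
```

Emit:
drive_tool([
  [[0,0,3],[0,0,0],0.2],
  [[0,0,3],[0,0,0],0.2],
  [[0,0,0],[0,0,0],0.2],
  [[0,0,0],[0,0,0],0.2],
])

```text
time_s: 34.78
ee_pos: [0.6053, 0.1792, 0.1813]
eef_rot: [3.142, -0.0, -0.323]
force: [4.7, 0.5, 1.1]
grip_width: 0.0259
```

```bash
python3 rd.py
```

```text
t 35.025 yaw -0.3241 deg from start 168.0 z [0.60523 0.17921 0.18131] Mz [ 0.1993 -1.0976  0.0337] tau6 [0.023  0.018  0.0204 0.0252 0.0298] F [4.44 1.48 1.11] Ftool [ 3.74 -2.81 -1.11]
```

Emit:
drive_tool([
  [[0,0,2],[0,0,0],0.2],
  [[0,0,2],[0,0,0],0.2],
  [[0,0,0],[0,0,0],0.2],
  [[0,0,0],[0,0,0],0.2],
])

```text
time_s: 35.52
ee_pos: [0.6052, 0.1792, 0.1812]
eef_rot: [3.142, 0.0, -0.395]
force: [5.1, 0.4, 0.8]
grip_width: 0.0261
```

```bash
python3 rd.py
```

```text
t 35.775 yaw -0.3954 deg from start 172.1 z [0.60521 0.1792  0.18124] Mz [ 0.1944 -1.1543  0.032 ] tau6 [0.0298 0.0281 0.0277 0.0277 0.0277] F [4.66 1.46 0.79] Ftool [ 3.73 -3.14 -0.79]
```

Emit:
drive_tool([
  [[0,0,3],[0,0,0],0.2],
  [[0,0,3],[0,0,0],0.2],
  [[0,0,0],[0,0,0],0.2],
  [[0,0,0],[0,0,0],0.2],
])

```text
time_s: 36.28
ee_pos: [0.6052, 0.1791, 0.1812]
eef_rot: [3.141, 0.0, -0.5]
force: [4.4, 1.6, 0.2]
grip_width: 0.0254
```

```bash
python3 rd.py
```

```text
t 36.525 yaw -0.5002 deg from start 178.1 z [0.60526 0.17916 0.18128] Mz [ 0.1493 -1.1777  0.0126] tau6 [0.031  0.0282 0.0276 0.0274 0.0275] F [5.11 1.56 0.6 ] Ftool [ 3.73 -3.82 -0.6 ]
```

Emit:
drive_tool([
  [[0,0,0],[0,0,0],0.2],
  [[0,0,1.5],[0,0,0],0.2],
  [[0,0,1.5],[0,0,0],0.2],
  [[0,0,0],[0,0,0],0.2],
  [[0,0,0],[0,0,0],0.2],
], squeeze=20)

```text
time_s: 37.15
ee_pos: [0.6053, 0.1791, 0.1812]
eef_rot: [3.142, -0.0, -0.553]
force: [6.0, 1.3, 0.2]
grip_width: 0.0254
```

```bash
python3 rd.py
```

```text
t 37.4 yaw -0.5526 deg from start 181.1 z [0.6053  0.17914 0.18125] Mz [ 0.1386 -1.2029  0.0158] tau6 [0.0295 0.0282 0.0281 0.028  0.028 ] F [5.3  1.08 0.72] Ftool [ 3.94 -3.7  -0.72]
```

The torque stayed at 0.028 N m when I raised the squeeze from 12 to 20 N, so it is the clutch that slips and not the grip. I'll let go now.

Emit:
drive_tool([
  [[0,0,0],[0,0,0],0.32],
  [[0,0,0],[0,0,0],0.4],
  [[0,0,0],[0,0,0],0.6],
  [[0,0,0],[0,0,0],0.6],
  [[0,0,0],[0,0,-10],0.6],
  [[0,0,0],[0,0,-25],0.6],
  [[0,0,0],[0,0,-30],0.6],
  [[0,0,0],[0,0,-20],0.6],
  [[0,0,0],[0,0,0],0.6],
])

```text
time_s: 38.52
ee_pos: [0.6056, 0.1793, 0.2683]
eef_rot: [-3.139, -0.002, -0.551]
force: [-0.5, -0.1, -1.0]
grip_width: 0.0567
```

```bash
python3 -c "
from h import *
o=ctrl.get_obs();print(o['eef_rot'],o['ee_pos'],o['force'])
delta([.45,.20,.3],o['eef_rot'][2])"
```

```text
[-3.13926705e+00 -2.31029625e-03 -5.51409494e-01] [0.60563993 0.17933202 0.26834158] [-0.45639503 -0.1194528  -0.99367486]
turn deg [-0.13 -0.13  0.  ] shift in target-turned tool mm [-143.4   63.9  -31.7] q6 0.78
```

Emit:
drive_tool([
  [[0,0,0],[-20,9,-10],0.6],
  [[0,0,0],[-40,18,-10],0.6],
  [[0,0,0],[-40,18,-10],0.6],
  [[0,0,0],[-40,18,0],0.6],
  [[0,0,0],[-20,9,0],0.6],
  [[0,0,0],[0,0,0],0.6],
  [[0,0,0],[0,0,0],0.6],
])

```text
time_s: 39.4
ee_pos: [0.4318, 0.2016, 0.296]
eef_rot: [3.141, 0.0, -0.552]
force: [-1.1, -0.2, -1.3]
grip_width: 0.0567
```

Run:
```python
from h import *
s=ctrl.camera('scene')[:,:,::-1].copy();t=ctrl.camera('top')[:,:,::-1].copy()
cv2.imwrite('pics/n_sf.png',s);cv2.imwrite('pics/n_tf.png',t)
crop('scene',310,215,400,305,8,'pics/n_s.png',s)
crop('top',210,130,310,220,8,'pics/n_t.png',t)
```

```text
(no output)
```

View pics/n_s.png

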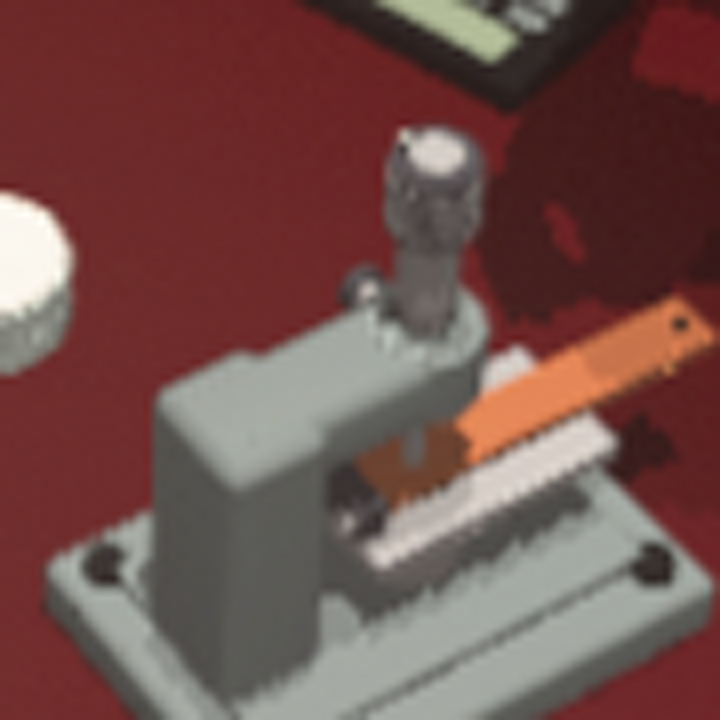

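View pics/n_t.png

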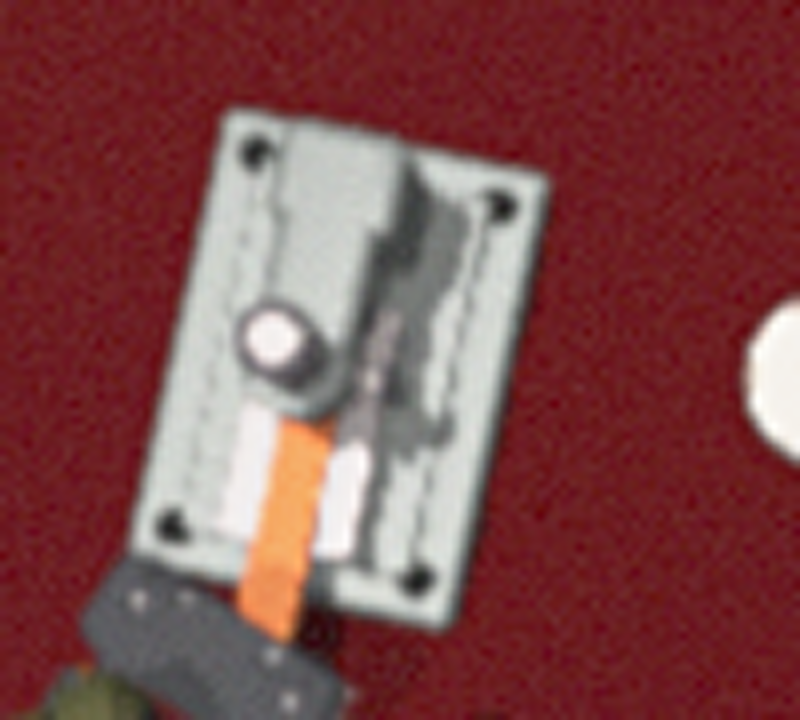

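View pics/n_tf.png

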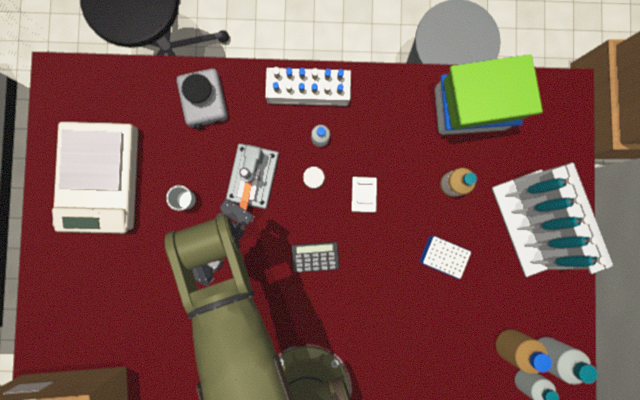

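The views show the strip unmoved, the spindle foot down on it at scene crop (415,462), the knob sunk, and the other things where they were.

```bash
python3 -c "
from h import *
print(ctrl.hand_in())"
```

```text
the job is handed in; nothing more can be done
None
```

The strip is clamped in the gauge for the reading, and I handed the job in at about 39.5 s. The hand-in gives no verdict.

**Placing:** I took the strip from its rest, slid it along the steel table and pushed it until the back stop stalled it, then released it. The camera check put it within about 1–2 mm of the table's middle line and straight. The pose at the stall put the plain end 20.0 mm behind the spindle axis, the nominal stop position. The later top view put the hole end about 2 mm further forward, which is within pixel resolution.

**Clamping:**
- **Turn:** I gripped the knob once and turned it clockwise about 181°, sinking along with it by about 7.3 mm. The vertical load on the knob stayed at or below about 3 N.
- **Clutch:** The wrist-joint torque rose by about 0.06 N m from its free-running value and then stayed flat over the last 9–11°. I put the slip at roughly 0.16–0.2 rad.
- **Grip check:** The torque did not change when I raised the grip from 12 to 20 N, so the clutch was slipping and not the fingers.
- **Final views:** The spindle is down on the strip, the strip is unmoved, the gripper is clear and the bystanders are where they were.

**Weak spots:** The moment sensor was too noisy to show the slip, so I judged it from the joint-6 torque. The slip angle and the clamping force are inferred, not measured. A sideways load on the knob crept up to about 5 N from a small offset in my grip. I only partly trimmed it out before letting go.

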